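# Load the rinse carrier with castings and hang it back to drip

### The arm

A 6-joint arm with a two-finger parallel gripper is mounted at the origin on the work surface. World frame = base frame: x ahead of the robot, y to its left, z up, the work surface at z = 0. Lengths are in m, angles in rad, forces in N, time in s.
With the tool pointing down it reaches from about 0.25 to 0.85 m from the base axis. Payload 12.5 kg.
Tool frame: the origin (TCP) lies midway between the tips of the shut fingers; the grasp point (between the pads) lies 19 mm behind it; z points along the fingers, y is the direction in which the jaws open and shut (so a half turn about z gives the same grasp; the last joint's range is limited). The gripper opens to 93 mm and grips with 3 to 60 N. Pads are 15 mm wide; open, the fingers measure 128 mm over their backs; the gripper's body (75 mm by 188 mm) begins 65 mm behind the grasp point.
Start: joints at [-1.404, 0.351, 1.652, -0, 1.139, -0.085], TCP at [0.137, -0.533, 0.192] pointing down, gripper open.
Joint ranges: [-2.75, 2.75], [-0.79, 2.1], [0.01, 2.65], [-1.57, 4.71], [0.07, 3.14], [-2.87, 2.87]. Speed limits (rad/s): [2.22, 2.22, 2.79, 3.14, 3.14, 3.14].

### API

Orientations are given as a unit quaternion [w, x, y, z].
In Python, from rig import * gives the robot as it stands. The module is installed in compiled form; this text tells all that it offers.
- The arm moves only by the shell command python3 -m crank 'ROWS' [FORCE]. ROWS is JSON, a list of rows, each an object of numbers: "tx", "ty", "tz": the shift along the tool's x, y, z in cm; "ax", "ay", "az": the turn, a rotation vector about the tool's x, y, z in degrees; "fingers": the gripper command: -1 is fully open, 1 is shut, values between are in proportion. In form: [{"tx": .., "ty": .., "tz": .., "ax": .., "ay": .., "az": .., "fingers": ..}, ...]. A call has 1 to 12 rows; each row is the pose to reach, as a shift and turn from the pose measured when the call began, along the tool's axes at that moment; what a row does not reach only later rows make up. A row lasts 1/12 s, in which the tool goes at most 41.7 mm and 7.16 degrees, less where a joint would pass 70% of its speed; a pose out of reach is approached as far as the arm can. A call with a gripper value outside its range is refused whole. The fingers move at their own pace and stop on an object; FORCE is the grip in N (left out, the last holds). Time passes only in rows, so rows that repeat a pose let the fingers close. It gives the time, the measured TCP pose, the force and the opening at its end, in the units of the state.
- get_obs(): the state, without advancing time (a new reading comes with each control period).
- snapshot(name): name is "side" or "top" or "wrist"; returns the picture (400x640x3 uint8, red, green, blue); there is no depth.
- calibration(name): a dict with "camera_matrix" (3x3 intrinsics, pixels), "cam_to_world" (4x4, takes a point from camera to world coordinates). Camera axes: x right, y down, z forward; pixel columns grow to the right and rows downward; lengths in m; the calibration is good to about 2 mm. A picture is of the moment at which its call begins: read the wrist's pose just before it. calibration takes no time and is no camera call; for the wrist camera it gives the pose at the moment of the call.
- hand_in(): hands the job in, once; it reports no verdict.
The state is a dict: "time_s": time; "joints": joint angles; "qd": joint speeds; "joint_efforts": joint torques, N m; "ee_pos": TCP position; "tcp_rot": TCP orientation; "wrist_force": force on the tool from outside, world axes, zero at the start; "moment": the same for the moment, N m; "grip_width": finger opening in m.
Only numpy, scipy, OpenCV 4.12 (cv2) and the standard library are available. Lean on these libraries where they do the work, as an engineer would, in place of code of your own. Each camera call takes 0.05 s, during which the arm holds its last target. There are 200 camera calls.

### The job

Take the empty rinse carrier down from the double hook, stand it on the clear middle of the bench and load it there: press every brass casting, tab up, fully home into a recess of its own, so that its base lies flush with the plate. Then lift the carrier by its bail and hang it upright by the bail back on both prongs of the hook above the rinse tub, with all the castings still flush in it, and leave it hanging still. Do not tip the carrier over, and leave the other things on the bench where they are.

Things in the scene. Friction and masses are not known exactly. Their poses are not given: they have to be found in the camera images.
- carrier: Rinse carrier, loose, about 0.3 kg, hanging empty on the double hook at the start: white plastic plate 144 (x) x 146 (y) x 16 mm with six rectangular recesses and a rigid steel bail. Origin: centre of the plate's underside, z up. The bench is clear for it 440 to 610 mm ahead of the robot base, from 45 mm to the right to 125 mm to the left of its centre line.
- bail (a point): Middle of the bail's level top bar (on its centre line), 120 mm above the carrier's underside; axes as the carrier's. The bail is 8 mm round steel bar in the carrier's y-z plane: two upright legs at y = -67 and +67 mm joined by the straight bar along y.
- recess0 (a point): Centre of the floor of a recess in the carrier's plate, at x = -50, y = -48, z = 6 mm in the carrier's frame. The recess is 37 (x) x 29 (y) mm wide and 10 mm deep, with a chamfered mouth; its long side runs along the carrier's x.
- recess1 (a point): Centre of the floor of a recess in the carrier's plate, at x = -50, y = 0, z = 6 mm in the carrier's frame. The recess is 37 (x) x 29 (y) mm wide and 10 mm deep, with a chamfered mouth; its long side runs along the carrier's x.
- recess2 (a point): Centre of the floor of a recess in the carrier's plate, at x = -50, y = 48, z = 6 mm in the carrier's frame. The recess is 37 (x) x 29 (y) mm wide and 10 mm deep, with a chamfered mouth; its long side runs along the carrier's x.
- recess3 (a point): Centre of the floor of a recess in the carrier's plate, at x = 50, y = -48, z = 6 mm in the carrier's frame. The recess is 37 (x) x 29 (y) mm wide and 10 mm deep, with a chamfered mouth; its long side runs along the carrier's x.
- recess4 (a point): Centre of the floor of a recess in the carrier's plate, at x = 50, y = 0, z = 6 mm in the carrier's frame. The recess is 37 (x) x 29 (y) mm wide and 10 mm deep, with a chamfered mouth; its long side runs along the carrier's x.
- recess5 (a point): Centre of the floor of a recess in the carrier's plate, at x = 50, y = 48, z = 6 mm in the carrier's frame. The recess is 37 (x) x 29 (y) mm wide and 10 mm deep, with a chamfered mouth; its long side runs along the carrier's x.
- casting0: Brass casting, loose, about 80 g (absent in some runs): rectangular base 34 (x) x 26 (y) x 10 mm and on its middle an upright flat sprue tab 18 (x) x 12 (y) mm, reaching from 10 to 46 mm above the underside. Origin: centre of the underside, z up along the tab. It starts standing on the bench to the robot's right, tab up. It fits any recess either way round, base lengthwise; seated, its underside lies on the recess floor.
- casting1: Brass casting, loose, about 80 g (absent in some runs): rectangular base 34 (x) x 26 (y) x 10 mm and on its middle an upright flat sprue tab 18 (x) x 12 (y) mm, reaching from 10 to 46 mm above the underside. Origin: centre of the underside, z up along the tab. It starts standing on the bench to the robot's right, tab up. It fits any recess either way round, base lengthwise; seated, its underside lies on the recess floor.
- casting2: Brass casting, loose, about 80 g (absent in some runs): rectangular base 34 (x) x 26 (y) x 10 mm and on its middle an upright flat sprue tab 18 (x) x 12 (y) mm, reaching from 10 to 46 mm above the underside. Origin: centre of the underside, z up along the tab. It starts standing on the bench to the robot's right, tab up. It fits any recess either way round, base lengthwise; seated, its underside lies on the recess floor.
- casting3: Brass casting, loose, about 80 g (absent in some runs): rectangular base 34 (x) x 26 (y) x 10 mm and on its middle an upright flat sprue tab 18 (x) x 12 (y) mm, reaching from 10 to 46 mm above the underside. Origin: centre of the underside, z up along the tab. It starts standing on the bench to the robot's right, tab up. It fits any recess either way round, base lengthwise; seated, its underside lies on the recess floor.
- casting4: Brass casting, loose, about 80 g (absent in some runs): rectangular base 34 (x) x 26 (y) x 10 mm and on its middle an upright flat sprue tab 18 (x) x 12 (y) mm, reaching from 10 to 46 mm above the underside. Origin: centre of the underside, z up along the tab. It starts standing on the bench to the robot's right, tab up. It fits any recess either way round, base lengthwise; seated, its underside lies on the recess floor.
- casting5: Brass casting, loose, about 80 g (absent in some runs): rectangular base 34 (x) x 26 (y) x 10 mm and on its middle an upright flat sprue tab 18 (x) x 12 (y) mm, reaching from 10 to 46 mm above the underside. Origin: centre of the underside, z up along the tab. It starts standing on the bench to the robot's right, tab up. It fits any recess either way round, base lengthwise; seated, its underside lies on the recess floor.
- stand: Drip stand, fixed: dark base plate, a grey open rinse tub (170 x 170 mm, rim 85 mm above the bench) and behind it two steel posts, each ending in a prong, all of 8 mm round bar. Origin: on the bench under the hook's lowest point; the prongs reach from the posts (at x = +130 mm) towards the stand's -x.
- seat (a point): Where the middle of the bail's bar lies when properly hung: 264 mm above the bench, midway between the two prongs. Axes as the stand's. The prongs lie at y = -36 and +36 mm (64 mm free between them) in the x-z plane; each slopes down from its post at x = +130 mm (centre line 290 mm high) to its lowest point at x = 0 (255 mm high) and rises again to a tip at x = -22 mm (277 mm high); they are open from above and from -x.
- flux_jar: Bystander: jar, 52 mm diameter, 60 mm high, loose, origin under its centre.
- scrap_disc: Bystander: copper disc, 28 mm diameter, 8 mm high, loose, lying among the castings.
- pick: Bystander: soldering pick, wooden handle and thin steel rod, 200 mm long, 14 mm high, lying loose.
- tweezers: Bystander: steel tweezers 150 mm long, 7 mm high, lying loose.
Not all that is in view belongs to the job. What is shaped like the casting4 but pink or purple is not meant.

How it is judged:
By the outcome, as a careful person would: the job done as asked, in the order asked, and still so for the second after the job is handed in, with the robot touching nothing.
Of casting0, casting1, casting2, casting3, casting4, casting5 only 4 to 6 are there at a start; the rules pass over those that are not, and their reading is None.
At some moment in a run one of casting0, casting1, casting2, casting3, casting4, casting5 may be knocked a few centimetres aside while the robot is not near it.
It also fails if it takes over 210 s, if anything falls off the work surface, if the arm or the gripper's body presses on something with over 40 N, if the wrist force passes 120 N, or if a joint passes its speed limit or range.

## Working session

There is one attempt and no reset: what is moved stays moved. The work goes in short steps, Python scripts to look and compute and a shell command to move; the robot and the scene stay as the last step left them, time stands still between calls to the robot, and variables do not carry over. Pictures are saved under pics/ and viewed, about 12 in all and at most 16, crops included, and the job is handed in when it is done.

```bash
mkdir -p pics
python3 - <<'E'
from rig import *
import cv2
for n in ["side","top","wrist"]:
    im=snapshot(n); cv2.imwrite(f"pics/{n}0.png",im[:,:,::-1]); c=calibration(n); print(n,c["camera_matrix"],c["cam_to_world"])
print(get_obs())
E
```

```text
side [[398.76207012   0.         329.24813871]
 [  0.         398.76207012 194.42118103]
 [  0.           0.           1.        ]] [[ 0.84774089 -0.31643518  0.42568082  0.12328177]
 [-0.53031191 -0.49017678  0.69173405 -0.64573811]
 [-0.01023013 -0.81215485 -0.58335224  0.73178406]
 [ 0.          0.          0.          1.        ]]
top [[411.30504749   0.         330.77205713]
 [  0.         411.30504749 200.9102678 ]
 [  0.           0.           1.        ]] [[-0.0263695  -0.98177456  0.18821095  0.31128148]
 [-0.99961627  0.02749467  0.00336956  0.02520928]
 [-0.00848295 -0.18804988 -0.98212284  1.36905112]
 [ 0.          0.          0.          1.        ]]
wrist [[349.60372707   0.         320.52722747]
 [  0.         349.60372707 197.16578773]
 [  0.           0.           1.        ]] [[ 0.24911031 -0.94053769 -0.23093917  0.20126254]
 [-0.96847448 -0.2421986  -0.05828403 -0.51558735]
 [-0.00111482  0.23817784 -0.97122092  0.38400784]
 [ 0.          0.          0.          1.        ]]
{'time_s': 0.15, 'joints': array([-1.40363279e+00,  3.51099828e-01,  1.65221858e+00, -1.84699649e-05,
        1.13907302e+00, -8.46245726e-02]), 'qd': array([ 0.00042128,  0.00062736, -0.00187473, -0.00036851, -0.00044051,
       -0.00056874]), 'joint_efforts': array([ 7.11678094e-04, -4.97462761e+01, -2.85345626e+01,  6.99185953e-02,
        2.45784904e-02, -8.73704880e-05]), 'ee_pos': array([ 0.13698952, -0.53240673,  0.19195427]), 'tcp_rot': array([-3.98703310e-04,  9.92085240e-01,  1.25565592e-01, -2.48568662e-05]), 'wrist_force': array([ 0.32977603,  0.2840234 , -0.28937636]), 'moment': array([ 0.000411  ,  0.0397103 , -0.01023787]), 'grip_width': 0.09299200589667285}
```

View pics/top0.png

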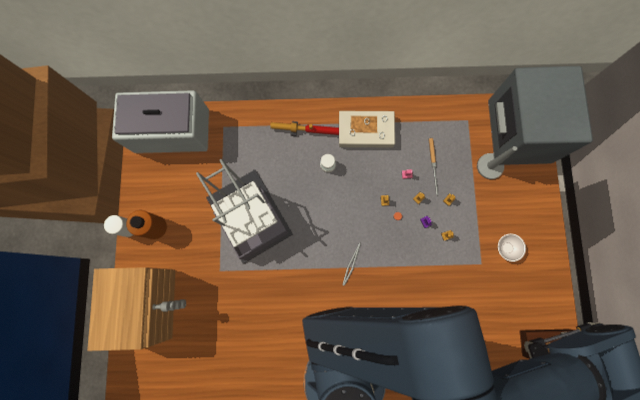

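View pics/side0.png

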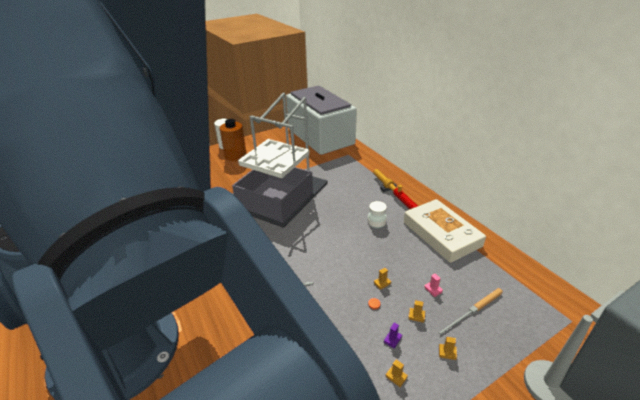

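The top view shows the carrier hanging at about (245,215), and four brass castings at (385,200), (420,198), (450,199) and (448,235). The pink (407,174) and purple (426,221) pieces are decoys. The side view agrees. Next I zoom in on the hook.

```bash
cat > h.py <<'E'
from rig import *
import cv2, numpy as np
from scipy.spatial.transform import Rotation as R
def ray(c,uv):
    K=c["camera_matrix"];T=c["cam_to_world"]
    d=T[:3,:3]@np.linalg.solve(K,[uv[0],uv[1],1.]); return T[:3,3],d
def onz(c,uv,z):
    o,d=ray(c,uv); return o+d*(z-o[2])/d[2]
def proj(c,p):
    T=c["cam_to_world"]; q=c["camera_matrix"]@(T[:3,:3].T@(np.asarray(p)-T[:3,3])); return q[:2]/q[2]
def tri(c1,u1,c2,u2):
    o1,d1=ray(c1,u1);o2,d2=ray(c2,u2)
    s=np.linalg.lstsq(np.c_[d1,-d2],o2-o1,rcond=None)[0]
    a,b=o1+s[0]*d1,o2+s[1]*d2; return (a+b)/2,np.linalg.norm(a-b)
def tool():
    o=get_obs(); w,x,y,z=o["tcp_rot"]; return o["ee_pos"],R.from_quat([x,y,z,w])
def delta(p,yaw=None):
    "shift (cm, tool axes) and turn (deg rotvec) to TCP p, tool down with jaw(y) axis at yaw rad (mod pi)"
    t,r=tool(); s=r.inv().apply(np.asarray(p)-t)*100
    if yaw is None: return s.round(2),None
    best=None
    for k in (0,np.pi):
        y=np.array([np.cos(yaw+k),np.sin(yaw+k),0]);z=np.array([0,0,-1.])
        g=R.from_matrix(np.c_[np.cross(y,z),y,z]); v=(r.inv()*g).as_rotvec(degrees=True)
        if best is None or np.linalg.norm(v)<np.linalg.norm(best): best=v
    return s.round(2),best.round(2)
E
python3 - <<'E'
import cv2,numpy as np
a=cv2.imread("pics/top0.png")[150:270,185:305]; b=cv2.imread("pics/side0.png")[85:225,225:335]
cv2.imwrite("pics/z0.png",np.hstack([cv2.resize(a,(400,400),interpolation=2),cv2.resize(b,(400,509),interpolation=2)[:400]]))
from h import *
c=calibration("top")
im=cv2.imread("pics/top0.png");h=cv2.cvtColor(im,cv2.COLOR_BGR2HSV)
m=cv2.inRange(h,(8,150,90),(25,255,255)); m[:,:360]=0; m[:185]=0; m[260:]=0;m[:,470:]=0
n,l,s,ce=cv2.connectedComponentsWithStats(m)
for i in range(1,n):
    if s[i,4]>8: print(s[i],ce[i],onz(c,ce[i],.015).round(3))
E
```

```text
[414 193  11  11  69] [418.97101449 197.55072464] [ 0.574 -0.266  0.015]
[444 194  11  11  76] [449.07894737 198.94736842] [ 0.566 -0.366  0.015]
[381 196   8  10  66] [384.56060606 200.        ] [ 0.569 -0.15   0.015]
[394 213   8   7  45] [397.42222222 215.84444444] [ 0.514 -0.19   0.015]
[442 231  11   9  72] [447.11111111 234.84722222] [ 0.446 -0.35   0.015]
```

View pics/z0.png

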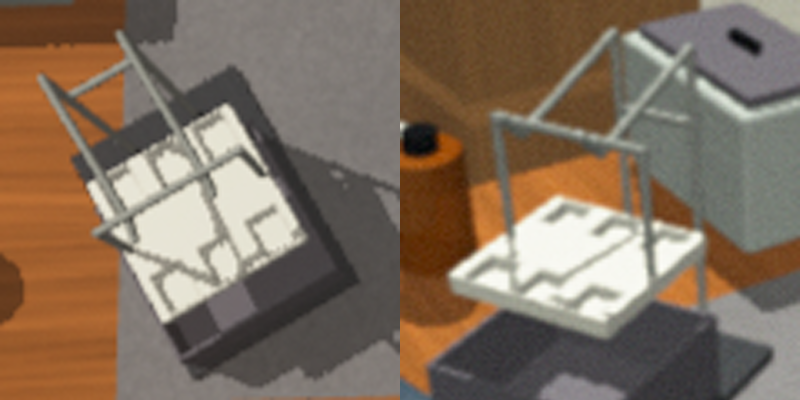

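The crop shows the bail bar from (214,220) to (258,196) in the top view and from (251,117) to (293,127) in the side view. The post tops are at (198,173) and (222,160) in the top view.

Run:
```python
from h import *
ct,cs=calibration("top"),calibration("side")
A=(214.1,219.9);B=(257.9,195.9)
a,b=onz(ct,A,.264),onz(ct,B,.264);print(a,b,np.linalg.norm(a-b),"mid",(a+b)/2)
print(tri(ct,A,cs,(251.1,116.6)),tri(ct,B,cs,(293.2,126.8)))
p,q=onz(ct,(197.6,173.1),.29),onz(ct,(221.6,160.5),.29);print(p,q,np.linalg.norm(p-q))
m=(a+b)/2;v=(p+q)/2-m;print("dir to posts",v,np.degrees(np.arctan2(v[1],v[0])),"bar dir",np.degrees(np.arctan2((a-b)[1],(a-b)[0])))
print(tool()[0],tool()[1].as_matrix())
```

```text
[0.47939057 0.34741551 0.264     ] [0.54265678 0.22868197 0.264     ] 0.13453722907307 mid [0.51102367 0.28804874 0.264     ]
(array([0.48072556, 0.34824635, 0.26031167]), np.float64(0.0016208464894301774)) (array([0.54697034, 0.22814564, 0.2597807 ]), np.float64(0.007288289119252596))
[0.60500594 0.38818053 0.29      ] [0.6386443  0.32375655 0.29      ] 0.07267729418232809
dir to posts [0.11080145 0.0679198  0.026     ] 31.507738730991036 bar dir 118.05056049579808
[ 0.13698952 -0.53240673  0.19195427] [[ 9.68466563e-01  2.49143520e-01 -1.49447094e-04]
 [ 2.49143560e-01 -9.68466247e-01  7.84853003e-04]
 [ 5.08065736e-05 -7.97337671e-04 -9.99999681e-01]]
```

Run:
```python
from h import *
print(delta([.511,.288,.36],np.radians(29.5)))
```

```text
(array([ 56.66, -70.15, -16.75]), array([-4.000e-02,  3.000e-02,  7.493e+01]))
```

```bash
python3 -m crank '[{"tz":-4,"fingers":-1},{"tz":-8,"fingers":-1},{"tx":10,"ty":-12.4,"tz":-11,"az":13,"fingers":-1},{"tx":20,"ty":-24.8,"tz":-14,"az":26,"fingers":-1},{"tx":56.7,"ty":-70.2,"tz":-16.8,"az":75,"fingers":-1},{"tx":56.7,"ty":-70.2,"tz":-16.8,"az":75,"fingers":-1},{"tx":56.7,"ty":-70.2,"tz":-16.8,"az":75,"fingers":-1},{"tx":56.7,"ty":-70.2,"tz":-16.8,"az":75,"fingers":-1},{"tx":56.7,"ty":-70.2,"tz":-16.8,"az":75,"fingers":-1},{"tx":56.7,"ty":-70.2,"tz":-16.8,"az":75,"fingers":-1},{"tx":56.7,"ty":-70.2,"tz":-16.8,"az":75,"fingers":-1},{"tx":56.7,"ty":-70.2,"tz":-16.8,"az":75,"fingers":-1}]'
python3 - <<'E'
from h import *
print(delta([.511,.288,.36],np.radians(29.5)))
E
```

```text
(array([ 56.66, -70.15, -16.75]), array([-4.000e-02,  3.000e-02,  7.493e+01]))$[0]: bad value
```

```bash
python3 -m crank '[{"tx":0,"ty":0,"tz":-8,"ax":0,"ay":0,"az":0,"fingers":-1},{"tx":0,"ty":0,"tz":-8,"ax":0,"ay":0,"az":0,"fingers":-1},{"tx":56.7,"ty":-70.2,"tz":-16.8,"ax":0,"ay":0,"az":75,"fingers":-1},{"tx":56.7,"ty":-70.2,"tz":-16.8,"ax":0,"ay":0,"az":75,"fingers":-1},{"tx":56.7,"ty":-70.2,"tz":-16.8,"ax":0,"ay":0,"az":75,"fingers":-1},{"tx":56.7,"ty":-70.2,"tz":-16.8,"ax":0,"ay":0,"az":75,"fingers":-1},{"tx":56.7,"ty":-70.2,"tz":-16.8,"ax":0,"ay":0,"az":75,"fingers":-1},{"tx":56.7,"ty":-70.2,"tz":-16.8,"ax":0,"ay":0,"az":75,"fingers":-1},{"tx":56.7,"ty":-70.2,"tz":-16.8,"ax":0,"ay":0,"az":75,"fingers":-1},{"tx":56.7,"ty":-70.2,"tz":-16.8,"ax":0,"ay":0,"az":75,"fingers":-1},{"tx":56.7,"ty":-70.2,"tz":-16.8,"ax":0,"ay":0,"az":75,"fingers":-1},{"tx":56.7,"ty":-70.2,"tz":-16.8,"ax":0,"ay":0,"az":75,"fingers":-1}]'
python3 - <<'E'
from h import *
print(delta([.511,.288,.36],np.radians(29.5)))
E
```

```text
time_s: 1.15
ee_pos: [0.2937, -0.1917, 0.309]
tcp_rot: [-0.0, 0.905, -0.425, -0.0]
wrist_force: [0.5, -1.1, -0.4]
grip_width: 0.093
(array([-23.01, -47.37,  -5.06]), array([-0.03,  0.03, 10.22]))
```

```bash
python3 -m crank '[{"tx":-23,"ty":-47.4,"tz":-5.1,"ax":0,"ay":0,"az":10.2,"fingers":-1},{"tx":-23,"ty":-47.4,"tz":-5.1,"ax":0,"ay":0,"az":10.2,"fingers":-1},{"tx":-23,"ty":-47.4,"tz":-5.1,"ax":0,"ay":0,"az":10.2,"fingers":-1},{"tx":-23,"ty":-47.4,"tz":-5.1,"ax":0,"ay":0,"az":10.2,"fingers":-1},{"tx":-23,"ty":-47.4,"tz":-5.1,"ax":0,"ay":0,"az":10.2,"fingers":-1},{"tx":-23,"ty":-47.4,"tz":-5.1,"ax":0,"ay":0,"az":10.2,"fingers":-1},{"tx":-23,"ty":-47.4,"tz":-5.1,"ax":0,"ay":0,"az":10.2,"fingers":-1},{"tx":-23,"ty":-47.4,"tz":-5.1,"ax":0,"ay":0,"az":10.2,"fingers":-1},{"tx":-23,"ty":-47.4,"tz":-5.1,"ax":0,"ay":0,"az":10.2,"fingers":-1},{"tx":-23,"ty":-47.4,"tz":-5.1,"ax":0,"ay":0,"az":10.2,"fingers":-1},{"tx":-23,"ty":-47.4,"tz":-5.1,"ax":0,"ay":0,"az":10.2,"fingers":-1},{"tx":-23,"ty":-47.4,"tz":-5.1,"ax":0,"ay":0,"az":10.2,"fingers":-1}]'; python3 -m crank '[{"tx":0,"ty":-5,"tz":-1,"ax":0,"ay":0,"az":0,"fingers":-1}]' >/dev/null
python3 - <<'E'
from h import *
print(delta([.511,.288,.36],np.radians(29.5)))
cv2.imwrite("pics/w1.png",snapshot("wrist")[:,:,::-1])
E
```

```text
time_s: 2.15
ee_pos: [0.5004, 0.2035, 0.354]
tcp_rot: [-0.009, 0.875, -0.484, -0.008]
wrist_force: [0.3, -0.6, -0.9]
grip_width: 0.0925
(array([-6.94, -1.67,  0.37]), array([-0.36,  1.6 ,  3.13]))
```

View pics/w1.png

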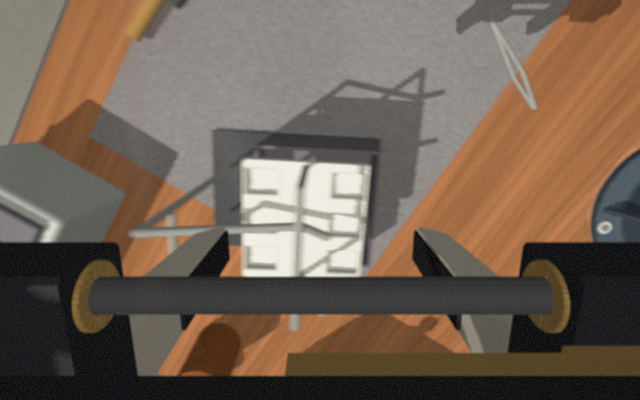

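Wrist view: the bail bar runs vertically at u≈300 (from (303,165) to (295,328)), and the near prong lies at v≈230. I'll check where that puts the bar.

Run:
```python
from h import *
c=calibration("wrist");ct=calibration("top")
a,b=onz(c,(303,165),.264),onz(c,(295,328),.264);print(a,b,np.linalg.norm(a-b),(a+b)/2, np.degrees(np.arctan2(*(b-a)[1::-1])))
im=cv2.imread("pics/w1.png")[140:340,240:380]
cv2.imwrite("pics/w1z.png",cv2.resize(im,None,fx=4,fy=3,interpolation=2)[:600])
print(delta([.513,.288,.36],np.radians(29.5)))
```

```text
[0.56466568 0.2151587  0.264     ] [0.48830843 0.35236323 0.264     ] 0.15702073726428697 [0.52648705 0.28376096 0.264     ] 119.096871828004
(array([-6.98, -1.22,  0.33]), array([-0.47,  1.61,  3.14]))
```

View pics/w1z.png

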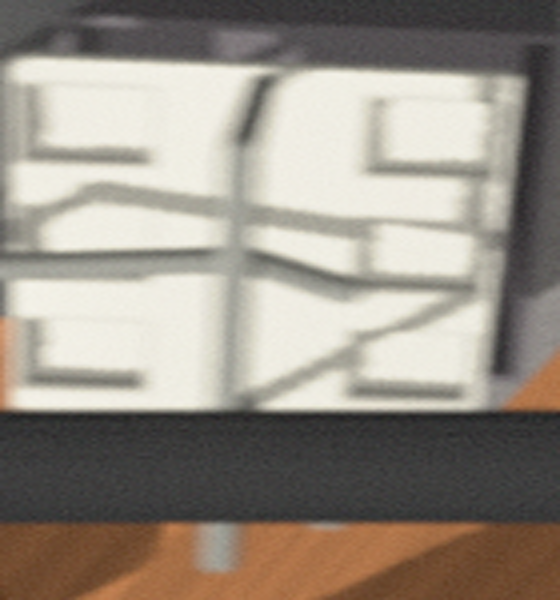

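Run:
```python
from h import *
c=calibration("wrist")
a,b=onz(c,(301.2,186.5),.264),onz(c,(294.5,330),.264);print(a,b,np.linalg.norm(a-b),(a+b)/2, np.degrees(np.arctan2(*(b-a)[1::-1])))
p=onz(c,(298,225),.262);print(p,np.linalg.norm(p-(a+b)/2))
q=onz(c,(240,229),.262);print(np.degrees(np.arctan2(*(q-p)[1::-1])),get_obs()["qd"].round(3))
```

```text
[0.55623521 0.23160041 0.264     ] [0.48755711 0.35449889 0.264     ] 0.1407860656978182 [0.52189616 0.29304965 0.264     ] 119.19732320328973
[0.54013047 0.2631449  0.262     ] 0.03508253933102895
36.96689721302462 [-0.027 -0.063  0.142 -0.013 -0.08  -0.002]
```

Run:
```python
from h import *
print(delta([.515,.290,.345],np.radians(29.3)))
```

```text
(array([-7.  , -1.48,  1.83]), array([-0.46,  1.61,  3.34]))
```

```bash
python3 -m crank '[{"tx":-3.5,"ty":-0.7,"tz":0.9,"ax":-0.5,"ay":1.6,"az":3.3,"fingers":-1},{"tx":-7,"ty":-1.5,"tz":1.8,"ax":-0.5,"ay":1.6,"az":3.3,"fingers":-1},{"tx":-7,"ty":-1.5,"tz":1.8,"ax":-0.5,"ay":1.6,"az":3.3,"fingers":-1},{"tx":-7,"ty":-1.5,"tz":1.8,"ax":-0.5,"ay":1.6,"az":3.3,"fingers":-1},{"tx":-7,"ty":-1.5,"tz":1.8,"ax":-0.5,"ay":1.6,"az":3.3,"fingers":-1},{"tx":-7,"ty":-1.5,"tz":1.8,"ax":-0.5,"ay":1.6,"az":3.3,"fingers":-1}]'
python3 - <<'E'
from h import *
print(delta([.515,.290,.345],np.radians(29.3)))
im=snapshot("wrist")[:,:,::-1]; c=calibration("wrist");np.save("c2.npy",c["cam_to_world"])
for p in ([.515,.29,.264],): print(proj(c,p))
cv2.imwrite("pics/w2.png",cv2.resize(im,(800,500),interpolation=2))
E
```

```text
time_s: 2.78
ee_pos: [0.5328, 0.2306, 0.3431]
tcp_rot: [-0.013, 0.88, -0.475, -0.013]
wrist_force: [0.2, -0.6, 0.3]
grip_width: 0.093
(array([-5.94, -1.77,  0.03]), array([-0.61,  2.02,  3.98]))
[301.94084203 260.60387738]
```

View pics/w2.png

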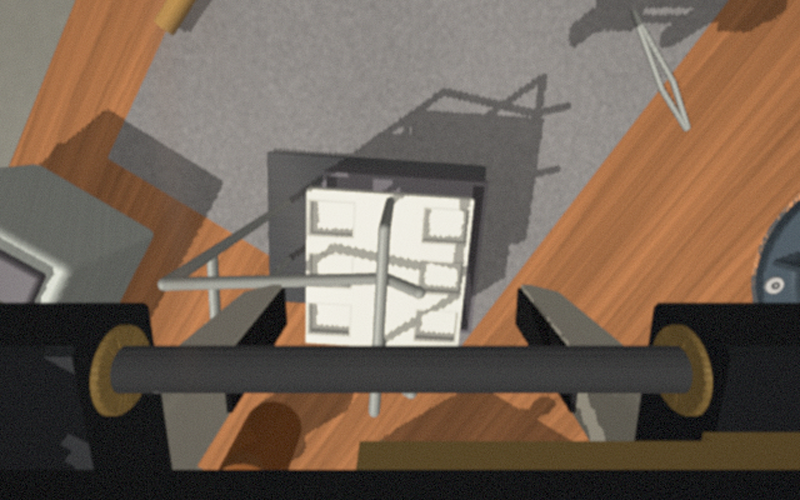

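The bail bar runs from (385,225) to (374,412) in the scaled view. The tool stopped short of its target, so I'll check the joints.

Run:
```python
from h import *
o=get_obs();print(o["joints"].round(3),o["qd"].round(3),o["joint_efforts"].round(1),o["moment"])
c=calibration("wrist")
f=.8
a,b=onz(c,(385*f,226*f),.264),onz(c,(374*f,413*f),.264);print(a,b,np.linalg.norm(a-b),(a+b)/2, np.degrees(np.arctan2(*(b-a)[1::-1])))
p,q=onz(c,(382*f,280*f),.258),onz(c,(163*f,285*f),.290);print(p,q,np.degrees(np.arctan2(*(q-p)[1::-1])))
```

```text
[0.309 0.301 1.354 0.037 1.484 2.867] [-0.     0.005 -0.007 -0.002  0.002  0.   ] [ -0.1 -50.7 -32.4   0.   -0.   -0. ] [ 0.09266747 -0.02417815  0.02432744]
[0.54798007 0.22919764 0.264     ] [0.48033477 0.34912029 0.264     ] 0.1376856205995463 [0.51415742 0.28915896 0.264     ] 119.42623364308845
[0.52914169 0.26274298 0.258     ] [0.64118458 0.32659538 0.29      ] 29.678492887578365
```

Joint 6 is at its limit, so I need the other half-turn. The bar middle measures (0.514, 0.289) with yaw 29.4°, which agrees with the top view.

```bash
cat >> h.py <<'E'
def delta(p,yaw=None):
    "shift (cm, tool axes), turn (deg rotvec) to TCP p, tool down, jaw axis at yaw mod pi; q6 kept nearest 0"
    t,r=tool(); p=np.asarray(p); s=r.inv().apply(p-t)*100
    if yaw is None: return s.round(2)
    q1=np.arctan2(p[1],p[0])
    y=q1-min([q1-yaw+k*np.pi for k in range(-3,4)],key=abs)
    y_=np.array([np.cos(y),np.sin(y),0]);z=np.array([0,0,-1.])
    v=(r.inv()*R.from_matrix(np.c_[np.cross(y_,z),y_,z])).as_rotvec(degrees=True)
    return s.round(2),v.round(1),"q6",round(q1-y,2)
E
python3 - <<'E'
from h import *
print(delta([.514,.289,.345],np.radians(29.4)))
E
```

```text
(array([-5.92, -1.62,  0.03]), array([  -3.1,   -0.9, -176.1]), 'q6', np.float64(-0.0))
```

```bash
R='{"tx":0,"ty":0,"tz":-2,"ax":0,"ay":0,"az":-86,"fingers":-1}'; python3 -m crank '[{"tx":0,"ty":0,"tz":-2,"ax":0,"ay":0,"az":-86,"fingers":-1},{"tx":0,"ty":0,"tz":-2,"ax":0,"ay":0,"az":-86,"fingers":-1},{"tx":0,"ty":0,"tz":-2,"ax":0,"ay":0,"az":-86,"fingers":-1},{"tx":0,"ty":0,"tz":-2,"ax":0,"ay":0,"az":-86,"fingers":-1},{"tx":0,"ty":0,"tz":-2,"ax":0,"ay":0,"az":-86,"fingers":-1},{"tx":0,"ty":0,"tz":-2,"ax":0,"ay":0,"az":-86,"fingers":-1},{"tx":0,"ty":0,"tz":-2,"ax":0,"ay":0,"az":-86,"fingers":-1},{"tx":0,"ty":0,"tz":-2,"ax":0,"ay":0,"az":-86,"fingers":-1},{"tx":0,"ty":0,"tz":-2,"ax":0,"ay":0,"az":-86,"fingers":-1},{"tx":0,"ty":0,"tz":-2,"ax":0,"ay":0,"az":-86,"fingers":-1},{"tx":0,"ty":0,"tz":-2,"ax":0,"ay":0,"az":-86,"fingers":-1},{"tx":0,"ty":0,"tz":-2,"ax":0,"ay":0,"az":-86,"fingers":-1}]'
python3 - <<'E'
from h import *
print(delta([.514,.289,.345],np.radians(29.4)),get_obs()["joints"].round(2))
E
```

```text
time_s: 3.83
ee_pos: [0.533, 0.2298, 0.3635]
tcp_rot: [-0.018, 0.967, 0.255, 0.0]
wrist_force: [0.3, -1.0, 1.0]
grip_width: 0.0928
(array([ 1.25, -6.02,  2.08]), array([ -1.1,  -2.1, -89.8]), 'q6', np.float64(-0.0)) [0.31 0.29 1.32 0.04 1.53 1.36]
```

```bash
python3 -m crank '[{"tx":1.2,"ty":-6,"tz":1,"ax":-1.1,"ay":-2.1,"az":-89.8,"fingers":-1},{"tx":1.2,"ty":-6,"tz":1,"ax":-1.1,"ay":-2.1,"az":-89.8,"fingers":-1},{"tx":1.2,"ty":-6,"tz":1,"ax":-1.1,"ay":-2.1,"az":-89.8,"fingers":-1},{"tx":1.2,"ty":-6,"tz":1,"ax":-1.1,"ay":-2.1,"az":-89.8,"fingers":-1},{"tx":1.2,"ty":-6,"tz":1,"ax":-1.1,"ay":-2.1,"az":-89.8,"fingers":-1},{"tx":1.2,"ty":-6,"tz":1,"ax":-1.1,"ay":-2.1,"az":-89.8,"fingers":-1},{"tx":1.2,"ty":-6,"tz":1,"ax":-1.1,"ay":-2.1,"az":-89.8,"fingers":-1},{"tx":1.2,"ty":-6,"tz":1,"ax":-1.1,"ay":-2.1,"az":-89.8,"fingers":-1},{"tx":1.2,"ty":-6,"tz":1,"ax":-1.1,"ay":-2.1,"az":-89.8,"fingers":-1},{"tx":1.2,"ty":-6,"tz":1,"ax":-1.1,"ay":-2.1,"az":-89.8,"fingers":-1},{"tx":1.2,"ty":-6,"tz":1,"ax":-1.1,"ay":-2.1,"az":-89.8,"fingers":-1},{"tx":1.2,"ty":-6,"tz":1,"ax":-1.1,"ay":-2.1,"az":-89.8,"fingers":-1}]'
python3 - <<'E'
from h import *
print(delta([.514,.289,.245],np.radians(29.4)),get_obs()["joints"].round(2))
E
```

```text
time_s: 4.83
ee_pos: [0.5137, 0.288, 0.3562]
tcp_rot: [-0.001, 0.534, 0.846, -0.0]
wrist_force: [-0.0, 0.6, -0.4]
grip_width: 0.0929
(array([ 0.07,  0.08, 11.12]), array([-0.1, -0.1, -3.9]), 'q6', np.float64(-0.0)) [ 0.43  0.32  1.3   0.    1.52 -0.01]
```

```bash
python3 -m crank '[{"tx":0.1,"ty":0.1,"tz":3,"ax":0,"ay":0,"az":-3.9,"fingers":-1},{"tx":0.1,"ty":0.1,"tz":6,"ax":0,"ay":0,"az":-3.9,"fingers":-1},{"tx":0.1,"ty":0.1,"tz":9,"ax":0,"ay":0,"az":-3.9,"fingers":-0.5},{"tx":0.1,"ty":0.1,"tz":11.1,"ax":0,"ay":0,"az":-3.9,"fingers":0},{"tx":0.1,"ty":0.1,"tz":11.1,"ax":0,"ay":0,"az":-3.9,"fingers":0.3},{"tx":0.1,"ty":0.1,"tz":11.1,"ax":0,"ay":0,"az":-3.9,"fingers":0.6},{"tx":0.1,"ty":0.1,"tz":11.1,"ax":0,"ay":0,"az":-3.9,"fingers":1},{"tx":0.1,"ty":0.1,"tz":11.1,"ax":0,"ay":0,"az":-3.9,"fingers":1},{"tx":0.1,"ty":0.1,"tz":11.1,"ax":0,"ay":0,"az":-3.9,"fingers":1},{"tx":0.1,"ty":0.1,"tz":11.1,"ax":0,"ay":0,"az":-3.9,"fingers":1},{"tx":0.1,"ty":0.1,"tz":11.1,"ax":0,"ay":0,"az":-3.9,"fingers":1},{"tx":0.1,"ty":0.1,"tz":11.1,"ax":0,"ay":0,"az":-3.9,"fingers":1}]' 40
python3 - <<'E'
from h import *
print(delta([.514,.289,.245],np.radians(29.4)),get_obs()["wrist_force"],get_obs()["moment"])
E
```

```text
time_s: 5.83
ee_pos: [0.5141, 0.2894, 0.2455]
tcp_rot: [-0.001, 0.505, 0.863, 0.0]
wrist_force: [0.2, 0.8, 0.3]
grip_width: 0.0311
(array([-0.03, -0.03,  0.05]), array([-0. , -0.1, -0. ]), 'q6', np.float64(-0.0)) [0.22317894 0.84188959 0.32128617] [-0.01508305 -0.12571869  0.01385742]
```

```bash
python3 -m crank '[{"tx":0,"ty":0,"tz":0,"ax":0,"ay":0,"az":0,"fingers":1},{"tx":0,"ty":0,"tz":0,"ax":0,"ay":0,"az":0,"fingers":1},{"tx":0,"ty":0,"tz":0,"ax":0,"ay":0,"az":0,"fingers":1},{"tx":0,"ty":0,"tz":0,"ax":0,"ay":0,"az":0,"fingers":1},{"tx":0,"ty":0,"tz":0,"ax":0,"ay":0,"az":0,"fingers":1},{"tx":0,"ty":0,"tz":0,"ax":0,"ay":0,"az":0,"fingers":1}]' 40;python3 -m crank '[{"tx":0,"ty":0,"tz":0,"ax":0,"ay":0,"az":0,"fingers":1},{"tx":0,"ty":0,"tz":-0.7,"ax":0,"ay":0,"az":0,"fingers":1},{"tx":0,"ty":0,"tz":-1.4,"ax":0,"ay":0,"az":0,"fingers":1},{"tx":0,"ty":0,"tz":-2.1,"ax":0,"ay":0,"az":0,"fingers":1},{"tx":0,"ty":0,"tz":-2.8,"ax":0,"ay":0,"az":0,"fingers":1},{"tx":0,"ty":0,"tz":-3.5,"ax":0,"ay":0,"az":0,"fingers":1},{"tx":0,"ty":0,"tz":-4.2,"ax":0,"ay":0,"az":0,"fingers":1},{"tx":0,"ty":0,"tz":-5,"ax":0,"ay":0,"az":0,"fingers":1},{"tx":0,"ty":0,"tz":-5,"ax":0,"ay":0,"az":0,"fingers":1},{"tx":0,"ty":0,"tz":-5,"ax":0,"ay":0,"az":0,"fingers":1}]'
python3 - <<'E'
from h import *
cv2.imwrite("pics/s1.png",cv2.resize(snapshot("side")[60:260,180:380,::-1],None,fx=3,fy=3,interpolation=2))
u=np.array([np.cos(np.radians(29.4)),np.sin(np.radians(29.4))])
p=get_obs()["ee_pos"]; print(get_obs()["moment"],delta([*(p[:2]-.13*u),p[2]]),delta([.525,.04,.25],0))
E
```

```text
time_s: 6.33
ee_pos: [0.5141, 0.2894, 0.2455]
tcp_rot: [-0.001, 0.505, 0.863, 0.0]
wrist_force: [-0.3, -0.1, -0.9]
grip_width: 0.0004
time_s: 7.17
ee_pos: [0.5143, 0.2895, 0.2959]
tcp_rot: [-0.0, 0.505, 0.863, 0.0]
wrist_force: [-0.2, -0.0, 0.0]
grip_width: 0.0004
[-0.0259873  -0.11262845  0.00419507] [-0.0e+00 -1.3e+01  1.0e-02] (array([-22.27, -11.29,   4.52]), array([-0.1, -0.1, 29.4]), 'q6', np.float64(0.08))
```

View pics/s1.png

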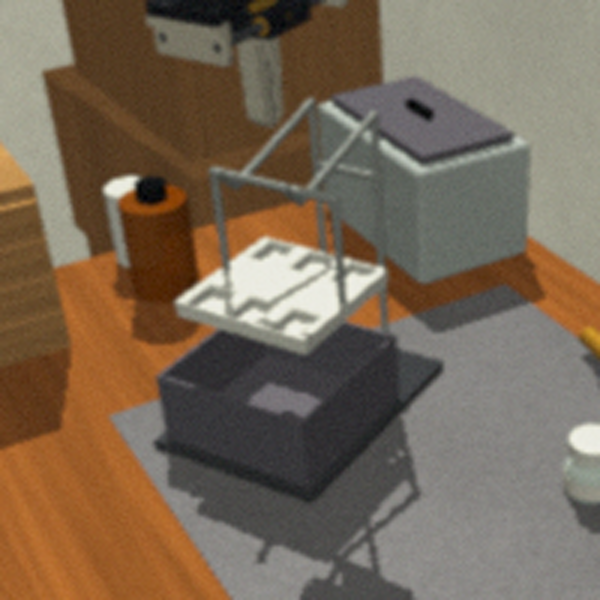

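The gripper closed on nothing. The tip is at about (262,122) in the crop, above and behind the bar's middle at (275,180). I'll compare with the projections.

Run:
```python
from h import *
c=calibration("side");ct=calibration("top")
print("tcp proj",proj(c,get_obs()["ee_pos"]),"seen",(267.3,100.7))
# bar ends in side crop
a=(180+213/3,60+172/3);b=(180+338/3,60+197/3);print(a,b)
print("expect",proj(c,[.48033,.349,.264]),proj(c,[.548,.229,.264]),"mid",proj(c,[.514,.289,.264]))
im=snapshot("top");cv2.imwrite("pics/t1.png",cv2.resize(im[150:270,185:305,::-1],(600,600),interpolation=2))
print("tcp top",(proj(ct,get_obs()["ee_pos"])-[185,150])*5)
for u in (a,b): print(onz(c,u,.264))
```

```text
tcp proj [269.45463558 109.41939256] seen (267.3, 100.7)
(251.0, 117.33333333333334) (292.6666666666667, 125.66666666666667)
expect [250.40632938 115.35886049] [291.94386482 125.40034134] mid [270.60158722 120.26867001]
tcp top [239.49536655 273.73080654]
[0.47659759 0.33599142 0.264     ]
[0.54886282 0.22652816 0.264     ]
```

View pics/t1.png

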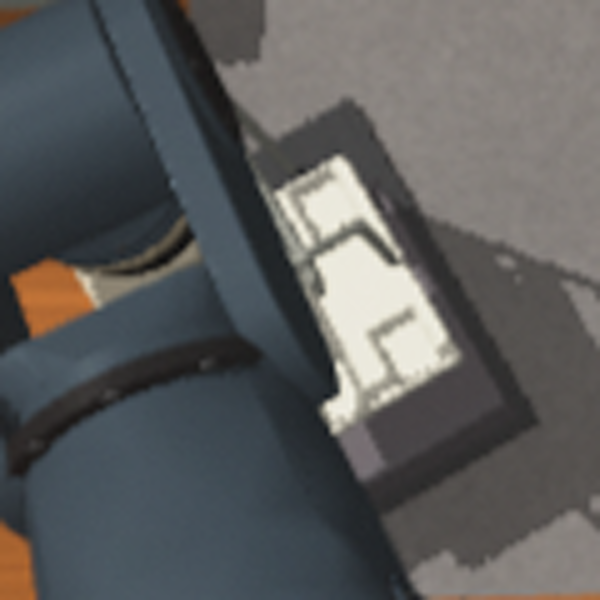

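The side view shows the fingertip about 9 px (~20 mm) above its projected TCP. I'll look closer with that point marked.

Run:
```python
from h import *
c=calibration("side");p,r=tool()
im=np.ascontiguousarray(snapshot("side")[:,:,::-1]);x0,y0=210,30;k=6
z=cv2.resize(im[y0:y0+100,x0:x0+65],None,fx=k,fy=k,interpolation=2)
for d,col in ((0,(0,0,255)),(.019,(0,255,0)),(.084,(255,0,0))):
    u=(proj(c,p-d*r.as_matrix()[:,2])-[x0,y0]+.5)*k; cv2.circle(z,tuple(u.astype(int)),5,col,2)
w=snapshot("wrist")[:,:,::-1]; w=np.ascontiguousarray(w);cw=calibration("wrist")
for d,col in ((0,(0,0,255)),(.019,(0,255,0))):
    cv2.circle(w,tuple(proj(cw,p-d*r.as_matrix()[:,2]).astype(int)),4,col,2)
w=cv2.resize(w[150:400,220:420],(400,500)); w=cv2.copyMakeBorder(w,0,100,0,0,0)
cv2.imwrite("pics/m1.png",np.hstack([z[:600],w]))
```

```text
(no output)
```

View pics/m1.png

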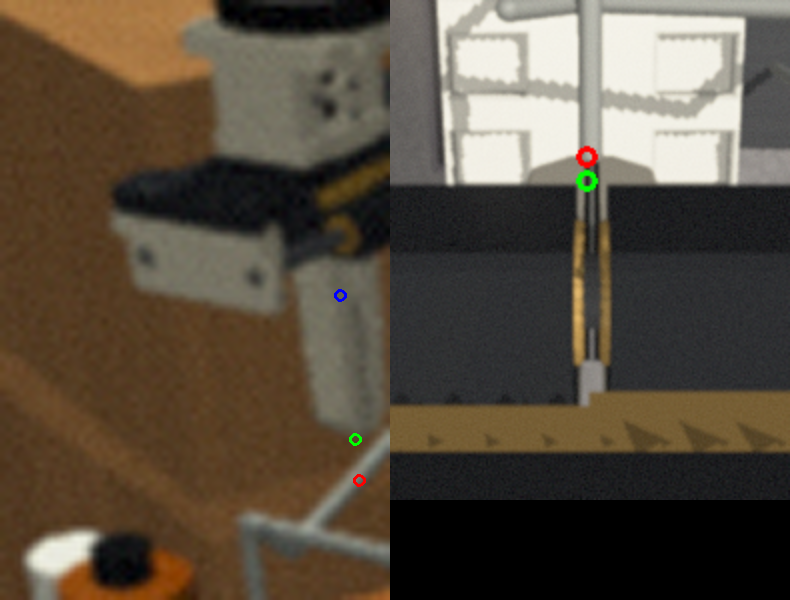

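The fingertips sit at the green mark, 19 mm behind the TCP, so they end about 2 cm short of the reported TCP. I'll regrasp about 2 cm deeper, which still leaves the body above the prongs.

```bash
python3 -m crank '[{"tx":0,"ty":0,"tz":0,"ax":0,"ay":0,"az":0,"fingers":-0.2},{"tx":0,"ty":0,"tz":0,"ax":0,"ay":0,"az":0,"fingers":-0.2},{"tx":0,"ty":0,"tz":0,"ax":0,"ay":0,"az":0,"fingers":-0.2},{"tx":0,"ty":0,"tz":0,"ax":0,"ay":0,"az":0,"fingers":-0.2},{"tx":0,"ty":0,"tz":0,"ax":0,"ay":0,"az":0,"fingers":-0.2},{"tx":0,"ty":0,"tz":0,"ax":0,"ay":0,"az":0,"fingers":-0.2},{"tx":0,"ty":0,"tz":1,"ax":0,"ay":0,"az":0,"fingers":-0.2},{"tx":0,"ty":0,"tz":2,"ax":0,"ay":0,"az":0,"fingers":-0.2}]' 40; python3 -m crank '[{"tx":0,"ty":0,"tz":1,"ax":0,"ay":0,"az":0,"fingers":-0.2},{"tx":0,"ty":0,"tz":2,"ax":0,"ay":0,"az":0,"fingers":-0.2},{"tx":0,"ty":0,"tz":3,"ax":0,"ay":0,"az":0,"fingers":-0.2},{"tx":0,"ty":0,"tz":4,"ax":0,"ay":0,"az":0,"fingers":-0.2},{"tx":0,"ty":0,"tz":5.1,"ax":0,"ay":0,"az":0,"fingers":-0.2},{"tx":0,"ty":0,"tz":5.1,"ax":0,"ay":0,"az":0,"fingers":-0.2}]'
python3 -m crank '[{"tx":0,"ty":0,"tz":0,"ax":0,"ay":0,"az":0,"fingers":1},{"tx":0,"ty":0,"tz":0,"ax":0,"ay":0,"az":0,"fingers":1},{"tx":0,"ty":0,"tz":0,"ax":0,"ay":0,"az":0,"fingers":1},{"tx":0,"ty":0,"tz":0,"ax":0,"ay":0,"az":0,"fingers":1},{"tx":0,"ty":0,"tz":0,"ax":0,"ay":0,"az":0,"fingers":1},{"tx":0,"ty":0,"tz":0,"ax":0,"ay":0,"az":0,"fingers":1},{"tx":0,"ty":0,"tz":0,"ax":0,"ay":0,"az":0,"fingers":1},{"tx":0,"ty":0,"tz":0,"ax":0,"ay":0,"az":0,"fingers":1},{"tx":0,"ty":0,"tz":0,"ax":0,"ay":0,"az":0,"fingers":1},{"tx":0,"ty":0,"tz":0,"ax":0,"ay":0,"az":0,"fingers":1}]'
```

```text
time_s: 8.03
ee_pos: [0.5141, 0.2894, 0.2744]
tcp_rot: [-0.001, 0.505, 0.863, -0.0]
wrist_force: [0.3, -0.4, 0.0]
grip_width: 0.0492
time_s: 8.53
ee_pos: [0.5131, 0.289, 0.2208]
tcp_rot: [-0.002, 0.505, 0.863, -0.001]
wrist_force: [0.7, -0.6, 0.1]
grip_width: 0.056
time_s: 9.37
ee_pos: [0.5131, 0.289, 0.2209]
tcp_rot: [-0.002, 0.505, 0.863, -0.001]
wrist_force: [-0.2, 0.6, 0.5]
grip_width: 0.0067
```

```bash
python3 -m crank '[{"tx":0,"ty":0,"tz":0,"ax":0,"ay":0,"az":0,"fingers":1},{"tx":0,"ty":0,"tz":0,"ax":0,"ay":0,"az":0,"fingers":1},{"tx":0,"ty":0,"tz":0,"ax":0,"ay":0,"az":0,"fingers":1},{"tx":0,"ty":0,"tz":-0.7,"ax":0,"ay":0,"az":0,"fingers":1},{"tx":0,"ty":0,"tz":-1.4,"ax":0,"ay":0,"az":0,"fingers":1},{"tx":0,"ty":0,"tz":-2.1,"ax":0,"ay":0,"az":0,"fingers":1},{"tx":0,"ty":0,"tz":-2.8,"ax":0,"ay":0,"az":0,"fingers":1},{"tx":0,"ty":0,"tz":-3.5,"ax":0,"ay":0,"az":0,"fingers":1},{"tx":0,"ty":0,"tz":-4.2,"ax":0,"ay":0,"az":0,"fingers":1},{"tx":0,"ty":0,"tz":-5,"ax":0,"ay":0,"az":0,"fingers":1},{"tx":0,"ty":0,"tz":-5,"ax":0,"ay":0,"az":0,"fingers":1},{"tx":0,"ty":0,"tz":-5,"ax":0,"ay":0,"az":0,"fingers":1}]'
python3 - <<'E'
from h import *
c=calibration("side");p,r=tool()
im=snapshot("side")[:,:,::-1]
cv2.imwrite("pics/s2.png",cv2.resize(im[30:180,200:340],(560,600),interpolation=2))
E
```

```text
time_s: 10.37
ee_pos: [0.5135, 0.2891, 0.2713]
tcp_rot: [-0.001, 0.505, 0.863, -0.001]
wrist_force: [-0.1, -0.0, -2.9]
grip_width: 0.0068
```

View pics/s2.png

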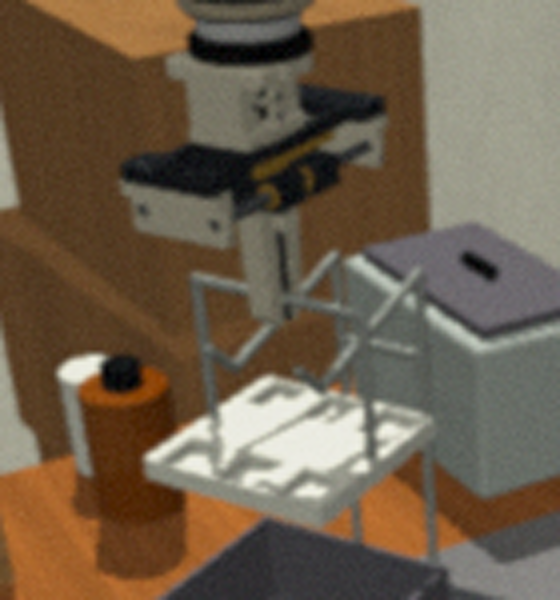

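Grasped and lifted: the bar is clear above the prongs and the load reads 2.9 N. I'll move it off the hook towards the stand's −x, then on to the middle.

```bash
python3 -m crank '[{"tx":0,"ty":-1,"tz":0,"ax":0,"ay":0,"az":0,"fingers":1},{"tx":0,"ty":-2.5,"tz":0,"ax":0,"ay":0,"az":0,"fingers":1},{"tx":0,"ty":-4.5,"tz":0,"ax":0,"ay":0,"az":0,"fingers":1},{"tx":0,"ty":-6.5,"tz":0,"ax":0,"ay":0,"az":0,"fingers":1},{"tx":0,"ty":-8.5,"tz":0,"ax":0,"ay":0,"az":0,"fingers":1},{"tx":0,"ty":-10,"tz":0,"ax":0,"ay":0,"az":0,"fingers":1},{"tx":0,"ty":-11,"tz":0,"ax":0,"ay":0,"az":0,"fingers":1},{"tx":0,"ty":-11,"tz":0,"ax":0,"ay":0,"az":0,"fingers":1},{"tx":0,"ty":-11,"tz":0,"ax":0,"ay":0,"az":0,"fingers":1}]'
python3 - <<'E'
from h import *
print(delta([.525,.04,.2],0))
E
```

```text
time_s: 11.17
ee_pos: [0.4178, 0.2352, 0.2714]
tcp_rot: [-0.002, 0.505, 0.863, -0.001]
wrist_force: [0.2, 0.0, -2.6]
grip_width: 0.0067
(array([-22.28,  -0.2 ,   7.1 ]), array([-0.2, -0. , 29.4]), 'q6', np.float64(0.08))
```

```bash
python3 -m crank '[{"tx":-1,"ty":0,"tz":0,"ax":0,"ay":0,"az":2,"fingers":1},{"tx":-3,"ty":0,"tz":0,"ax":0,"ay":0,"az":5,"fingers":1},{"tx":-5.5,"ty":0,"tz":0,"ax":0,"ay":0,"az":8,"fingers":1},{"tx":-8,"ty":0,"tz":0.5,"ax":0,"ay":0,"az":11,"fingers":1},{"tx":-10.5,"ty":0,"tz":1.5,"ax":0,"ay":0,"az":15,"fingers":1},{"tx":-13,"ty":0,"tz":3,"ax":0,"ay":0,"az":19,"fingers":1},{"tx":-15.5,"ty":0,"tz":4.5,"ax":0,"ay":0,"az":23,"fingers":1},{"tx":-18,"ty":-0.1,"tz":5.5,"ax":0,"ay":0,"az":26,"fingers":1},{"tx":-20.3,"ty":-0.2,"tz":6.5,"ax":0,"ay":0,"az":28,"fingers":1},{"tx":-21.8,"ty":-0.2,"tz":7,"ax":0,"ay":0,"az":29.4,"fingers":1},{"tx":-22.3,"ty":-0.2,"tz":7.1,"ax":0,"ay":0,"az":29.4,"fingers":1},{"tx":-22.3,"ty":-0.2,"tz":7.1,"ax":0,"ay":0,"az":29.4,"fingers":1}]'
python3 - <<'E'
from h import *
print(delta([.525,.04,.079],0))
E
```

```text
time_s: 12.17
ee_pos: [0.5258, 0.0387, 0.1994]
tcp_rot: [-0.001, 0.708, 0.706, -0.002]
wrist_force: [-0.0, 0.1, -2.8]
grip_width: 0.0063
(array([ 0.14, -0.03, 12.04]), array([-0.3,  0. , -0.1]), 'q6', np.float64(0.08))
```

```bash
python3 -m crank '[{"tx":0.1,"ty":0,"tz":2,"ax":0,"ay":0,"az":0,"fingers":1},{"tx":0.1,"ty":0,"tz":4,"ax":0,"ay":0,"az":0,"fingers":1},{"tx":0.1,"ty":0,"tz":6,"ax":0,"ay":0,"az":0,"fingers":1},{"tx":0.1,"ty":0,"tz":8,"ax":0,"ay":0,"az":0,"fingers":1},{"tx":0.1,"ty":0,"tz":9.5,"ax":0,"ay":0,"az":0,"fingers":1},{"tx":0.1,"ty":0,"tz":10.7,"ax":0,"ay":0,"az":0,"fingers":1},{"tx":0.1,"ty":0,"tz":11.5,"ax":0,"ay":0,"az":0,"fingers":1},{"tx":0.1,"ty":0,"tz":11.8,"ax":0,"ay":0,"az":0,"fingers":1},{"tx":0.1,"ty":0,"tz":11.8,"ax":0,"ay":0,"az":0,"fingers":1}]'; python3 -m crank '[{"tx":0,"ty":0,"tz":0.2,"ax":0,"ay":0,"az":0,"fingers":1},{"tx":0,"ty":0,"tz":0.2,"ax":0,"ay":0,"az":0,"fingers":1},{"tx":0,"ty":0,"tz":0.2,"ax":0,"ay":0,"az":0,"fingers":1}]';  python3 -m crank '[{"tx":0,"ty":0,"tz":0.2,"ax":0,"ay":0,"az":0,"fingers":1},{"tx":0,"ty":0,"tz":0.2,"ax":0,"ay":0,"az":0,"fingers":1},{"tx":0,"ty":0,"tz":0.2,"ax":0,"ay":0,"az":0,"fingers":1}]'
```

```text
time_s: 12.92
ee_pos: [0.5253, 0.0401, 0.0813]
tcp_rot: [-0.002, 0.708, 0.707, -0.002]
wrist_force: [-0.6, 0.1, -2.9]
grip_width: 0.0069
time_s: 13.17
ee_pos: [0.5256, 0.0401, 0.0799]
tcp_rot: [-0.001, 0.708, 0.707, -0.002]
wrist_force: [0.0, -0.3, -3.2]
grip_width: 0.0067
time_s: 13.42
ee_pos: [0.5256, 0.0401, 0.078]
tcp_rot: [-0.001, 0.708, 0.707, -0.002]
wrist_force: [0.4, -0.1, -3.7]
grip_width: 0.0066
```

```bash
python3 -m crank '[{"tx":0,"ty":0,"tz":0.2,"ax":0,"ay":0,"az":0,"fingers":1},{"tx":0,"ty":0,"tz":0.2,"ax":0,"ay":0,"az":0,"fingers":1},{"tx":0,"ty":0,"tz":0.2,"ax":0,"ay":0,"az":0,"fingers":1}]'; python3 -m crank '[{"tx":0,"ty":0,"tz":0.2,"ax":0,"ay":0,"az":0,"fingers":1},{"tx":0,"ty":0,"tz":0.2,"ax":0,"ay":0,"az":0,"fingers":1},{"tx":0,"ty":0,"tz":0.2,"ax":0,"ay":0,"az":0,"fingers":1}]'
python3 - <<'E'
from h import *
im=snapshot("side")[:,:,::-1]
cv2.imwrite("pics/s3.png",cv2.resize(im[130:330,230:450],(660,600),interpolation=2))
E
```

```text
time_s: 13.67
ee_pos: [0.526, 0.0401, 0.0771]
tcp_rot: [-0.001, 0.708, 0.707, -0.001]
wrist_force: [-3.6, -0.8, 11.7]
grip_width: 0.0065
time_s: 13.92
ee_pos: [0.5261, 0.0401, 0.0771]
tcp_rot: [-0.001, 0.708, 0.707, -0.001]
wrist_force: [-10.0, -0.0, 22.5]
grip_width: 0.0067
```

View pics/s3.png

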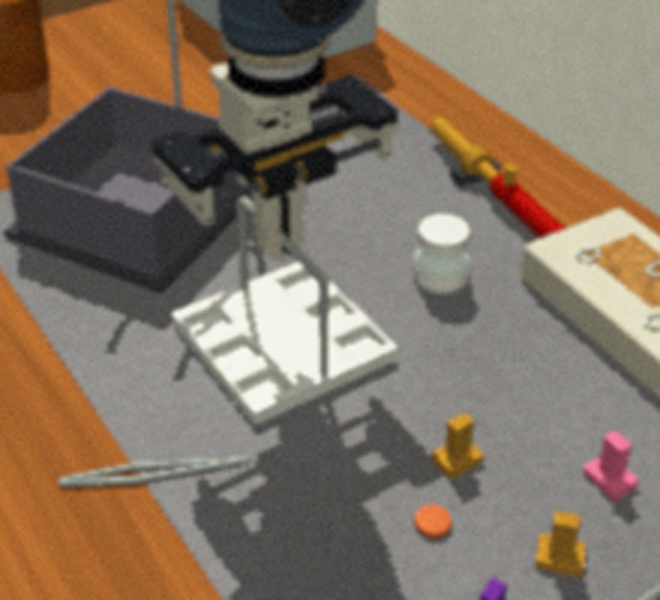

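The carrier stands on the bench at the middle. I'll release it and go to the castings.

```bash
python3 -m crank '[{"tx":0,"ty":0,"tz":-0.2,"ax":0,"ay":0,"az":0,"fingers":-0.1},{"tx":0,"ty":0,"tz":-0.2,"ax":0,"ay":0,"az":0,"fingers":-0.1},{"tx":0,"ty":0,"tz":-0.2,"ax":0,"ay":0,"az":0,"fingers":-0.1},{"tx":0,"ty":0,"tz":-0.2,"ax":0,"ay":0,"az":0,"fingers":-0.1},{"tx":0,"ty":0,"tz":-0.2,"ax":0,"ay":0,"az":0,"fingers":-0.1},{"tx":0,"ty":0,"tz":-3,"ax":0,"ay":0,"az":0,"fingers":-0.1},{"tx":0,"ty":0,"tz":-7,"ax":0,"ay":0,"az":0,"fingers":-0.1},{"tx":0,"ty":0,"tz":-11,"ax":0,"ay":0,"az":0,"fingers":-0.1},{"tx":0,"ty":0,"tz":-13,"ax":0,"ay":0,"az":0,"fingers":-0.1}]' 30
python3 - <<'E'
from h import *
print(delta([.50,-.24,.22],np.pi/2))
E
```

```text
time_s: 14.72
ee_pos: [0.5277, 0.0402, 0.2113]
tcp_rot: [0.001, 0.708, 0.707, 0.001]
wrist_force: [-0.1, -0.4, 1.3]
grip_width: 0.0508
(array([-28.02,  -2.72,  -0.86]), array([ 0.1, -0.1, 89.9]), 'q6', np.float64(1.12))
```

```bash
python3 -m crank '[{"tx":-28,"ty":-12.7,"tz":-2.9,"ax":0,"ay":0,"az":89.9,"fingers":-0.1},{"tx":-28,"ty":-12.7,"tz":-2.9,"ax":0,"ay":0,"az":89.9,"fingers":-0.1},{"tx":-28,"ty":-12.7,"tz":-2.9,"ax":0,"ay":0,"az":89.9,"fingers":-0.1},{"tx":-28,"ty":-12.7,"tz":-2.9,"ax":0,"ay":0,"az":89.9,"fingers":-0.1},{"tx":-28,"ty":-12.7,"tz":-2.9,"ax":0,"ay":0,"az":89.9,"fingers":-0.1},{"tx":-28,"ty":-12.7,"tz":-2.9,"ax":0,"ay":0,"az":89.9,"fingers":-0.1},{"tx":-28,"ty":-12.7,"tz":-2.9,"ax":0,"ay":0,"az":89.9,"fingers":-0.1},{"tx":-28,"ty":-12.7,"tz":-2.9,"ax":0,"ay":0,"az":89.9,"fingers":-0.1},{"tx":-28,"ty":-12.7,"tz":-2.9,"ax":0,"ay":0,"az":89.9,"fingers":-0.1},{"tx":-28,"ty":-12.7,"tz":-2.9,"ax":0,"ay":0,"az":89.9,"fingers":-0.1},{"tx":-28,"ty":-12.7,"tz":-2.9,"ax":0,"ay":0,"az":89.9,"fingers":-0.1},{"tx":-28,"ty":-12.7,"tz":-2.9,"ax":0,"ay":0,"az":89.9,"fingers":-0.1}]'; python3 -m crank '[{"tx":0,"ty":0,"tz":0,"ax":0,"ay":0,"az":4,"fingers":-0.1},{"tx":0,"ty":0,"tz":0,"ax":0,"ay":0,"az":4,"fingers":-0.1},{"tx":0,"ty":0,"tz":0,"ax":0,"ay":0,"az":4,"fingers":-0.1},{"tx":0,"ty":0,"tz":0,"ax":0,"ay":0,"az":4,"fingers":-0.1}]'
python3 - <<'E'
from h import *
w=snapshot("wrist")[:,:,::-1];np.savez("w3.npz",**calibration("wrist"))
t=snapshot("top")[:,:,::-1]
cv2.imwrite("pics/w3.png",w);cv2.imwrite("pics/t3.png",t)
cv2.imwrite("pics/wt3.png",np.vstack([cv2.resize(w[:280],(686,300)),cv2.resize(t[140:270,200:497],(686,300),interpolation=2)]))
E
```

```text
time_s: 15.72
ee_pos: [0.4001, -0.2398, 0.24]
tcp_rot: [0.0, 1.0, 0.031, 0.001]
wrist_force: [0.4, 0.2, 0.5]
grip_width: 0.0513
time_s: 16.05
ee_pos: [0.4001, -0.2398, 0.2399]
tcp_rot: [0.0, 1.0, -0.002, 0.001]
wrist_force: [0.2, 0.6, 0.1]
grip_width: 0.0513
```

View pics/wt3.png

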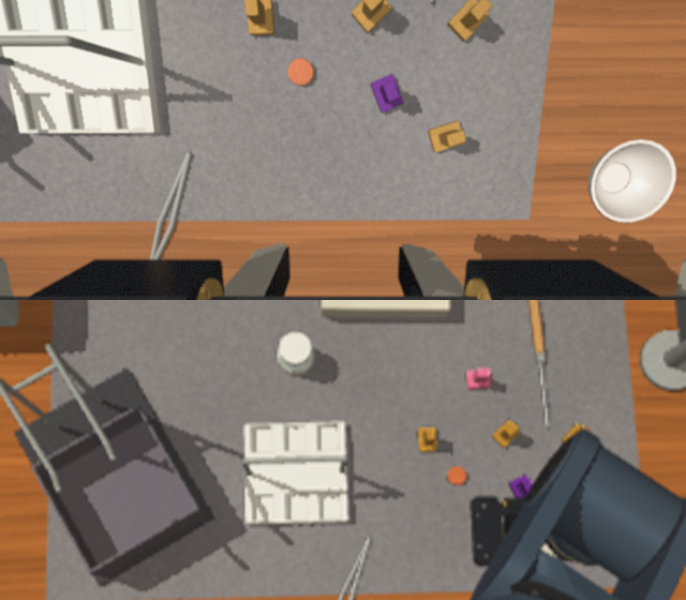

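The lower half (top view) shows the carrier standing square at (297,472). The upper half (wrist view) shows exactly four brass castings, at about (260,15), (370,12), (470,18) and (447,136), plus the copper disc and the purple decoy. I'll measure the carrier and rough casting poses by mask.

```bash
cat >> h.py <<'E'
def brass(im_bgr,c,z=.010,amin=60):
    "brass blobs -> (px centre, world centre, long-axis yaw deg, dims mm)"
    h=cv2.cvtColor(im_bgr,cv2.COLOR_BGR2HSV); m=cv2.inRange(h,(12,110,60),(28,255,255))
    m=cv2.morphologyEx(m,cv2.MORPH_CLOSE,np.ones((3,3)))
    out=[]
    for k in cv2.findContours(m,0,1)[0]:
        if cv2.contourArea(k)<amin: continue
        w=np.array([onz(c,q[0]+0.0,z)[:2] for q in k],np.float32)*1000
        (ctr,(a,b),an)=cv2.minAreaRect(w)
        if a<b: a,b,an=b,a,an+90
        M=cv2.moments(k); px=np.array([M["m10"],M["m01"]])/M["m00"]
        if a<75: out.append((px.round(0),(np.array(ctr)/1000).round(4),round((an+90)%180-90,1),(round(a,1),round(b,1))))
    return out
E
python3 - <<'E'
from h import *
c=dict(np.load("w3.npz")); w=cv2.imread("pics/w3.png"); w[260:]=0
for o in brass(w,c): print(o)
t=cv2.imread("pics/t3.png");ct=calibration("top")
h=cv2.cvtColor(t,cv2.COLOR_BGR2HSV);m=cv2.inRange(h,(0,0,165),(180,60,255));m[:185]=0;m[:,:295]=0;m[250:]=0;m[:,365:]=0
m=cv2.morphologyEx(m,cv2.MORPH_CLOSE,np.ones((5,5)))
k=max(cv2.findContours(m,0,1)[0],key=cv2.contourArea)
x=np.array([onz(ct,q[0],.016)[:2] for q in k],np.float32)*1000
r=cv2.minAreaRect(x);print(r);print(cv2.boxPoints(r).round(1).tolist())
E
```

```text
(array([417., 127.]), array([ 0.4482, -0.3537]), -71.9, (37.1, 25.6))
(array([438.,  16.]), array([ 0.5696, -0.3709]), -42.9, (43.3, 25.4))
(array([346.,  12.]), array([ 0.5755, -0.2682]), -47.2, (34.4, 26.1))
(array([242.,  15.]), array([ 0.5696, -0.1533]), 2.5, (32.9, 27.5))
((526.6209716796875, 42.00973129272461), (148.1374053955078, 146.4738311767578), 89.9678955078125)
[[453.29998779296875, -32.0], [599.7999877929688, -32.099998474121094], [599.9000244140625, 116.0], [453.3999938964844, 116.0999984741211]]
```

Carrier centre is about (0.527, 0.041) at yaw 0, and there are four castings. I'll put the wrist camera straight above each one for a precise fix, starting with the one at (0.448, −0.354).

```bash
cat >> h.py <<'E'
def delta(p,yaw,near=-90):
    "as before, jaw yaw (deg, mod 180) chosen nearest to `near`"
    t,r=tool(); p=np.asarray(p); s=r.inv().apply(p-t)*100
    y=np.radians(yaw+180*round((near-yaw)/180)); q1=np.arctan2(p[1],p[0])
    y_=np.array([np.cos(y),np.sin(y),0]);z=np.array([0,0,-1.])
    v=(r.inv()*R.from_matrix(np.c_[np.cross(y_,z),y_,z])).as_rotvec(degrees=True)
    return s.round(2),v.round(1),"q6",round(q1-y,2)
def nadir(fn="n.png"):
    c=calibration("wrist");w=snapshot("wrist")[:,:,::-1].copy();cv2.imwrite("pics/"+fn,w);w[235:]=0
    print("cam",c["cam_to_world"][:3,3].round(3),"tcp",get_obs()["ee_pos"].round(4)); return w,c
E
python3 - <<'E'
from h import *
print(delta([.384,-.354,.13],-90))
E
```

```text
(array([-1.57, 11.43, 10.99]), array([ 0. , -0.1, -0.3]), 'q6', np.float64(0.83))
```

```bash
python3 -m crank '[{"tx":-1.6,"ty":11.4,"tz":11,"ax":0,"ay":0,"az":0,"fingers":-0.1},{"tx":-1.6,"ty":11.4,"tz":11,"ax":0,"ay":0,"az":0,"fingers":-0.1},{"tx":-1.6,"ty":11.4,"tz":11,"ax":0,"ay":0,"az":0,"fingers":-0.1},{"tx":-1.6,"ty":11.4,"tz":11,"ax":0,"ay":0,"az":0,"fingers":-0.1},{"tx":-1.6,"ty":11.4,"tz":11,"ax":0,"ay":0,"az":0,"fingers":-0.1},{"tx":-1.6,"ty":11.4,"tz":11,"ax":0,"ay":0,"az":0,"fingers":-0.1},{"tx":-1.6,"ty":11.4,"tz":11,"ax":0,"ay":0,"az":0,"fingers":-0.1}]';  python3 - <<'E'
from h import *
w,c=nadir("n1.png")
for o in brass(w,c,.01,200):
    print(o, "grasp:",delta([*o[1],.06],o[2]+90))
E
```

```text
time_s: 16.73
ee_pos: [0.3839, -0.3535, 0.1304]
tcp_rot: [0.0, 1.0, -0.002, 0.001]
wrist_force: [0.5, 0.2, -0.1]
grip_width: 0.0513
cam [ 0.45  -0.353  0.323] tcp [ 0.3842 -0.3534  0.1309]
(array([321., 114.]), array([ 0.448 , -0.3535]), -72.1, (33.3, 25.5)) grasp: (array([ 6.36, -0.02,  7.11]), array([-0. , -0.2, 71.9]), 'q6', np.float64(2.16))
```

```bash
python3 -m crank '[{"tx":6.4,"ty":0,"tz":3,"ax":0,"ay":0,"az":71.9,"fingers":-0.1},{"tx":6.4,"ty":0,"tz":3,"ax":0,"ay":0,"az":71.9,"fingers":-0.1},{"tx":6.4,"ty":0,"tz":3,"ax":0,"ay":0,"az":71.9,"fingers":-0.1},{"tx":6.4,"ty":0,"tz":3,"ax":0,"ay":0,"az":71.9,"fingers":-0.1},{"tx":6.4,"ty":0,"tz":5,"ax":0,"ay":0,"az":71.9,"fingers":-0.1},{"tx":6.4,"ty":0,"tz":7.1,"ax":0,"ay":0,"az":71.9,"fingers":-0.1},{"tx":6.4,"ty":0,"tz":7.1,"ax":0,"ay":0,"az":71.9,"fingers":-0.1},{"tx":6.4,"ty":0,"tz":7.1,"ax":0,"ay":0,"az":71.9,"fingers":-0.1},{"tx":6.4,"ty":0,"tz":7.1,"ax":0,"ay":0,"az":71.9,"fingers":-0.1},{"tx":6.4,"ty":0,"tz":7.1,"ax":0,"ay":0,"az":71.9,"fingers":-0.1},{"tx":6.4,"ty":0,"tz":7.1,"ax":0,"ay":0,"az":71.9,"fingers":-0.1},{"tx":6.4,"ty":0,"tz":7.1,"ax":0,"ay":0,"az":71.9,"fingers":-0.1}]';  python3 - <<'E'
from h import *
print(delta([.4480,-.3535,-.005],17.9,-162))
E
```

```text
time_s: 17.78
ee_pos: [0.4491, -0.3534, 0.0612]
tcp_rot: [-0.0, 0.81, -0.587, 0.002]
wrist_force: [0.4, -0.8, -0.2]
grip_width: 0.0509
(array([-0.04,  0.13,  6.62]), array([-0.2, -0.2,  0.2]), 'q6', np.float64(2.16))
```

```bash
python3 -m crank '[{"tx":0,"ty":0.1,"tz":2,"ax":0,"ay":0,"az":0,"fingers":-0.1},{"tx":0,"ty":0.1,"tz":4,"ax":0,"ay":0,"az":0,"fingers":-0.1},{"tx":0,"ty":0.1,"tz":5.6,"ax":0,"ay":0,"az":0,"fingers":-0.1},{"tx":0,"ty":0.1,"tz":6.6,"ax":0,"ay":0,"az":0,"fingers":-0.1},{"tx":0,"ty":0.1,"tz":6.6,"ax":0,"ay":0,"az":0,"fingers":-0.1}]' 30; python3 -m crank '[{"tx":0,"ty":0,"tz":0,"ax":0,"ay":0,"az":0,"fingers":1},{"tx":0,"ty":0,"tz":0,"ax":0,"ay":0,"az":0,"fingers":1},{"tx":0,"ty":0,"tz":0,"ax":0,"ay":0,"az":0,"fingers":1},{"tx":0,"ty":0,"tz":0,"ax":0,"ay":0,"az":0,"fingers":1},{"tx":0,"ty":0,"tz":0,"ax":0,"ay":0,"az":0,"fingers":1},{"tx":0,"ty":0,"tz":0,"ax":0,"ay":0,"az":0,"fingers":1},{"tx":0,"ty":0,"tz":0,"ax":0,"ay":0,"az":0,"fingers":1},{"tx":0,"ty":0,"tz":0,"ax":0,"ay":0,"az":0,"fingers":1},{"tx":0,"ty":0,"tz":0,"ax":0,"ay":0,"az":0,"fingers":1},{"tx":0,"ty":0,"tz":0,"ax":0,"ay":0,"az":0,"fingers":1}]'
python3 - <<'E'
from h import *
im=snapshot("side")[:,:,::-1]
cv2.imwrite("pics/s4.png",cv2.resize(im[250:400,330:470],(560,600),interpolation=2))
print(delta([.40,-.24,.10],-90))
E
```

```text
time_s: 18.2
ee_pos: [0.4479, -0.353, -0.0062]
tcp_rot: [-0.0, 0.811, -0.586, 0.001]
wrist_force: [-0.3, 0.5, -0.5]
grip_width: 0.051
time_s: 19.03
ee_pos: [0.448, -0.3531, -0.0059]
tcp_rot: [-0.0, 0.811, -0.586, 0.001]
wrist_force: [-0.6, 0.7, 4.5]
grip_width: 0.0115
(array([-12.23,   0.98, -10.62]), array([ -0.1,  -0.1, -71.7]), 'q6', np.float64(1.03))
```

View pics/s4.png

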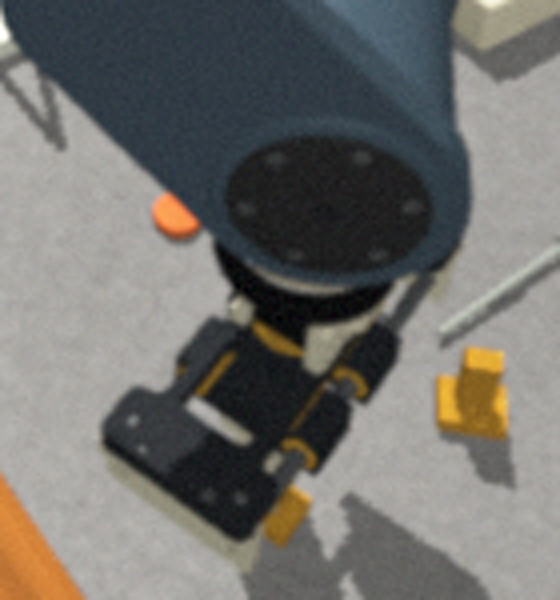

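It has gripped the tab (11.5 mm opening); the base corner shows at (290,515). I'll lift and move to look straight down on the carrier.

```bash
python3 -m crank '[{"tx":0,"ty":0,"tz":-2,"ax":0,"ay":0,"az":0,"fingers":1},{"tx":0,"ty":0,"tz":-5,"ax":0,"ay":0,"az":0,"fingers":1},{"tx":0,"ty":0,"tz":-9,"ax":0,"ay":0,"az":0,"fingers":1},{"tx":0,"ty":0,"tz":-13,"ax":0,"ay":0,"az":0,"fingers":1},{"tx":0,"ty":0,"tz":-17,"ax":0,"ay":0,"az":-5,"fingers":1},{"tx":0,"ty":0,"tz":-20,"ax":0,"ay":0,"az":-12,"fingers":1},{"tx":0,"ty":0,"tz":-20,"ax":0,"ay":0,"az":-19,"fingers":1},{"tx":0,"ty":0,"tz":-20,"ax":0,"ay":0,"az":-26,"fingers":1},{"tx":0,"ty":0,"tz":-20,"ax":0,"ay":0,"az":-33,"fingers":1},{"tx":0,"ty":0,"tz":-20,"ax":0,"ay":0,"az":-33,"fingers":1}]'
python3 - <<'E'
from h import *
print(delta([.461,.041,.20],-90))
E
```

```text
time_s: 19.92
ee_pos: [0.4473, -0.3528, 0.1938]
tcp_rot: [-0.0, 0.945, -0.328, 0.001]
wrist_force: [0.2, -0.6, -0.4]
grip_width: 0.0121
(array([-23.36, -31.73,  -0.63]), array([ -0. ,  -0.1, -38.4]), 'q6', np.float64(1.66))
```

```bash
python3 -m crank '[{"tx":-23.4,"ty":-31.7,"tz":-0.6,"ax":0,"ay":0,"az":-38.4,"fingers":1},{"tx":-23.4,"ty":-31.7,"tz":-0.6,"ax":0,"ay":0,"az":-38.4,"fingers":1},{"tx":-23.4,"ty":-31.7,"tz":-0.6,"ax":0,"ay":0,"az":-38.4,"fingers":1},{"tx":-23.4,"ty":-31.7,"tz":-0.6,"ax":0,"ay":0,"az":-38.4,"fingers":1},{"tx":-23.4,"ty":-31.7,"tz":-0.6,"ax":0,"ay":0,"az":-38.4,"fingers":1},{"tx":-23.4,"ty":-31.7,"tz":-0.6,"ax":0,"ay":0,"az":-38.4,"fingers":1},{"tx":-23.4,"ty":-31.7,"tz":-0.6,"ax":0,"ay":0,"az":-38.4,"fingers":1},{"tx":-23.4,"ty":-31.7,"tz":-0.6,"ax":0,"ay":0,"az":-38.4,"fingers":1},{"tx":-23.4,"ty":-31.7,"tz":-0.6,"ax":0,"ay":0,"az":-38.4,"fingers":1},{"tx":-23.4,"ty":-31.7,"tz":-0.6,"ax":0,"ay":0,"az":-38.4,"fingers":1},{"tx":-23.4,"ty":-31.7,"tz":-0.6,"ax":0,"ay":0,"az":-38.4,"fingers":1},{"tx":-23.4,"ty":-31.7,"tz":-0.6,"ax":0,"ay":0,"az":-38.4,"fingers":1}]'; python3 -m crank '[{"tx":0,"ty":0,"tz":0,"ax":0,"ay":0,"az":0,"fingers":1},{"tx":0,"ty":0,"tz":0,"ax":0,"ay":0,"az":0,"fingers":1}]';python3 - <<'E'
from h import *
w,c=nadir("n2.png"); print(delta([.461,.041,.20],-90))
im=cv2.imread("pics/n2.png")[20:280,160:480]; cv2.imwrite("pics/n2z.png",cv2.resize(im,None,fx=2.3,fy=2.3,interpolation=2))
h=cv2.cvtColor(w,cv2.COLOR_BGR2HSV);m=cv2.inRange(h,(0,0,150),(180,60,255))
m=cv2.morphologyEx(m,cv2.MORPH_CLOSE,np.ones((9,9)))
k=max(cv2.findContours(m,0,1)[0],key=cv2.contourArea)
x=np.array([onz(c,q[0],.016)[:2] for q in k],np.float32)*1000
r=cv2.minAreaRect(x);print(r,cv2.boundingRect(k))
E
```

```text
time_s: 20.92
ee_pos: [0.4603, 0.0417, 0.1994]
tcp_rot: [0.0, 1.0, -0.0, 0.001]
wrist_force: [0.5, 0.2, -0.4]
grip_width: 0.0116
time_s: 21.08
ee_pos: [0.4603, 0.0409, 0.1993]
tcp_rot: [0.0, 1.0, -0.002, 0.001]
wrist_force: [0.7, -0.1, -0.3]
grip_width: 0.0116
cam [0.526 0.042 0.391] tcp [0.4603 0.0408 0.1993]
(array([ 0.07, -0.02, -0.07]), array([ 0. , -0.1, -0.2]), 'q6', np.float64(1.66))
((511.7231750488281, 19.657485961914062), (395.3953552246094, 240.2552490234375), 89.83534240722656) (141, 0, 376, 235)
```

View pics/n2z.png

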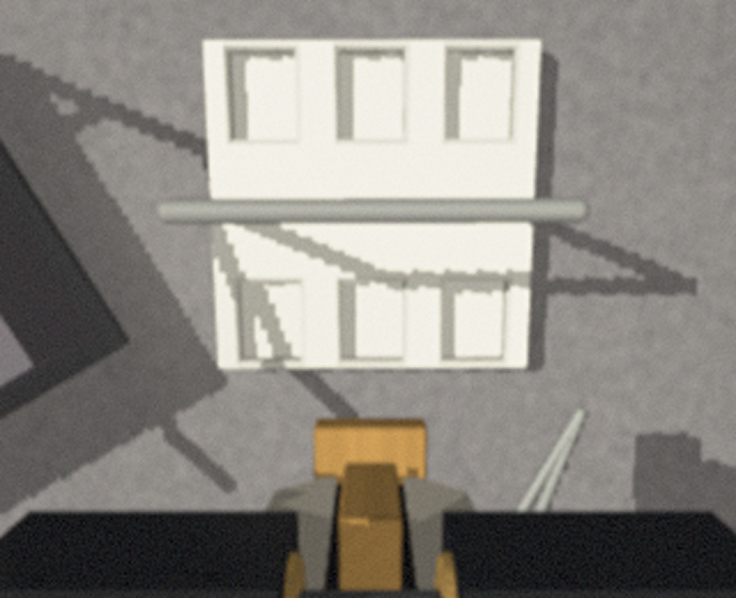

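The view shows the plate corners at (203,40), (542,38), (528,368) and (219,369) in the crop. The held casting's front base edge runs from (316,421) to (427,420). I'll compute both.

Run:
```python
from h import *
c=calibration("wrist");t=get_obs()["ee_pos"]
f=lambda u,z:onz(c,(np.array(u)+.5)/2.3+[160,20]-.5,z)
P=np.array([f(u,.016) for u in ((203,40),(542,38),(528,368),(219,369))]);print(P.round(4).tolist(),"mean",P.mean(0))
print("sizes",np.linalg.norm(P[0]-P[1]),np.linalg.norm(P[3]-P[2]),np.linalg.norm(P[0]-P[3]),np.linalg.norm(P[1]-P[2]))
d=P[0]-P[1]+P[3]-P[2];print("yaw of y axis",np.degrees(np.arctan2(d[1],d[0])))
b=[f((160,210),.12),f((586,209),.12)];print("bail mid",(b[0]+b[1])/2,np.linalg.norm(b[0]-b[1]))
# recess mouths (z .016)
for n,q in (("r5",((224,47),(299,47),(301,142),(230,142))),("r3",((444,47),(514,47),(514,141),(446,141)))):
    print(n,np.mean([f(u,.016) for u in q],0).round(4))
for z in (t[2]+.0059,t[2]+.0159):
    e=[f((316,421),z),f((427,420),z)];print("casting edge rel tcp",[(x-t).round(4).tolist() for x in e])
e=[f((344,465),t[2]+.052),f((399,465),t[2]+.052)];print("tab rel",[(x-t).round(4).tolist() for x in e])
```

```text
[[0.5988, 0.1131, 0.016], [0.5992, -0.0334, 0.016], [0.4542, -0.0337, 0.016], [0.4541, 0.113, 0.016]] mean [0.52656744 0.03975573 0.016     ]
sizes 0.146533619441852 0.14674988412081608 0.14467706435657052 0.1450376347252378
yaw of y axis 90.08447941885622
bail mid [0.5271319  0.04022933 0.12      ] 0.13962476097330626
r5 [0.5763 0.0877 0.016 ]
r3 [ 0.5763 -0.0071  0.016 ]
casting edge rel tcp [[0.0175, 0.0136, 0.0059], [0.0176, -0.013, 0.0059]]
casting edge rel tcp [[0.0201, 0.0129, 0.0159], [0.0202, -0.0123, 0.0159]]
tab rel [[0.0212, 0.0054, 0.052], [0.0211, -0.0046, 0.052]]
```

Carrier centre is (0.5266, 0.0400) at yaw 0, and the bail and recess measurements agree. The casting is centred in the grip. First target is recess3 at (0.5766, −0.008).

```bash
python3 -m crank '[{"tx":3,"ty":1.2,"tz":0,"ax":0,"ay":0,"az":0,"fingers":1},{"tx":6,"ty":2.5,"tz":0,"ax":0,"ay":0,"az":-0.1,"fingers":1},{"tx":9,"ty":3.8,"tz":0,"ax":0,"ay":0,"az":-0.1,"fingers":1},{"tx":11.6,"ty":4.85,"tz":1,"ax":0,"ay":0,"az":-0.1,"fingers":1},{"tx":11.6,"ty":4.85,"tz":5,"ax":0,"ay":0,"az":-0.1,"fingers":1},{"tx":11.6,"ty":4.85,"tz":9,"ax":0,"ay":0,"az":-0.1,"fingers":1},{"tx":11.6,"ty":4.85,"tz":13,"ax":0,"ay":0,"az":-0.1,"fingers":1},{"tx":11.6,"ty":4.85,"tz":16,"ax":0,"ay":0,"az":-0.1,"fingers":1},{"tx":11.6,"ty":4.85,"tz":17.2,"ax":0,"ay":0,"az":-0.1,"fingers":1},{"tx":11.6,"ty":4.85,"tz":17.2,"ax":0,"ay":0,"az":-0.1,"fingers":1}]'
python3 - <<'E'
from h import *
print(delta([.5763,-.0083,.0],-90))
E
```

```text
time_s: 21.97
ee_pos: [0.5748, -0.0088, 0.0251]
tcp_rot: [0.0, 1.0, -0.001, -0.002]
wrist_force: [-0.5, 0.4, -0.7]
grip_width: 0.0119
(array([ 0.16, -0.05,  2.51]), array([ 0. ,  0.2, -0.2]), 'q6', np.float64(1.56))
```

```bash
python3 -m crank '[{"tx":0.16,"ty":-0.05,"tz":0,"ax":0,"ay":0.2,"az":-0.2,"fingers":1},{"tx":0.16,"ty":-0.05,"tz":0.5,"ax":0,"ay":0.2,"az":-0.2,"fingers":1},{"tx":0.16,"ty":-0.05,"tz":1,"ax":0,"ay":0.2,"az":-0.2,"fingers":1},{"tx":0.16,"ty":-0.05,"tz":1.3,"ax":0,"ay":0.2,"az":-0.2,"fingers":1},{"tx":0.16,"ty":-0.05,"tz":1.6,"ax":0,"ay":0.2,"az":-0.2,"fingers":1},{"tx":0.16,"ty":-0.05,"tz":1.9,"ax":0,"ay":0.2,"az":-0.2,"fingers":1},{"tx":0.16,"ty":-0.05,"tz":1.9,"ax":0,"ay":0.2,"az":-0.2,"fingers":1}]'
python3 - <<'E'
from h import *
print(delta([.5763,-.0083,.0],-90))
E
```

```text
time_s: 22.55
ee_pos: [0.5762, -0.0083, 0.0057]
tcp_rot: [0.0, 1.0, 0.0, -0.0]
wrist_force: [-0.3, 0.1, -1.4]
grip_width: 0.0121
(array([0.01, 0.  , 0.57]), array([0., 0., 0.]), 'q6', np.float64(1.56))
```

```bash
python3 -m crank '[{"tx":0,"ty":0,"tz":0.3,"ax":0,"ay":0,"az":0,"fingers":1},{"tx":0,"ty":0,"tz":0.5,"ax":0,"ay":0,"az":0,"fingers":1},{"tx":0,"ty":0,"tz":0.5,"ax":0,"ay":0,"az":0,"fingers":1}]'; python3 -m crank '[{"tx":0,"ty":0,"tz":0.2,"ax":0,"ay":0,"az":0,"fingers":1},{"tx":0,"ty":0,"tz":0.2,"ax":0,"ay":0,"az":0,"fingers":1}]'; python3 -m crank '[{"tx":0,"ty":0,"tz":0.2,"ax":0,"ay":0,"az":0,"fingers":1},{"tx":0,"ty":0,"tz":0.2,"ax":0,"ay":0,"az":0,"fingers":1}]'
```

```text
time_s: 22.8
ee_pos: [0.5759, -0.0082, 0.0003]
tcp_rot: [0.0, 1.0, 0.0, -0.0]
wrist_force: [0.4, -0.4, -1.6]
grip_width: 0.0117
time_s: 22.97
ee_pos: [0.5764, -0.0083, -0.0001]
tcp_rot: [0.0, 1.0, 0.0, -0.0]
wrist_force: [-6.4, -0.2, 17.4]
grip_width: 0.0114
time_s: 23.13
ee_pos: [0.5764, -0.0083, -0.0002]
tcp_rot: [0.0, 1.0, 0.001, -0.0]
wrist_force: [-10.0, 0.7, 24.5]
grip_width: 0.0117
```

Seated: it stopped at TCP z ≈ 0 as predicted, pressing with about 24 N. Release it and go for the next casting.

```bash
python3 -m crank '[{"tx":0,"ty":0,"tz":-0.1,"ax":0,"ay":0,"az":0,"fingers":0.2},{"tx":0,"ty":0,"tz":-0.1,"ax":0,"ay":0,"az":0,"fingers":0.2},{"tx":0,"ty":0,"tz":-0.1,"ax":0,"ay":0,"az":0,"fingers":0.2},{"tx":0,"ty":0,"tz":-0.1,"ax":0,"ay":0,"az":0,"fingers":0.2},{"tx":0,"ty":0,"tz":-3,"ax":0,"ay":0,"az":0,"fingers":0.2},{"tx":0,"ty":0,"tz":-7,"ax":0,"ay":0,"az":0,"fingers":0.2},{"tx":0,"ty":0,"tz":-11,"ax":0,"ay":0,"az":0,"fingers":0.2},{"tx":0,"ty":0,"tz":-15,"ax":0,"ay":0,"az":0,"fingers":-0.1}]'
python3 - <<'E'
from h import *
print(delta([.5045,-.153,.13],-90))
E
```

```text
time_s: 23.8
ee_pos: [0.5759, -0.0082, 0.1511]
tcp_rot: [0.0, 1.0, 0.001, -0.001]
wrist_force: [0.2, -0.2, -1.1]
grip_width: 0.0405
(array([-7.16, 14.47,  2.13]), array([0. , 0.1, 0.1]), 'q6', np.float64(1.28))
```

```bash
python3 -m crank '[{"tx":-1.8,"ty":3.6,"tz":0,"ax":0,"ay":0,"az":0,"fingers":-0.1},{"tx":-3.6,"ty":7.2,"tz":0,"ax":0,"ay":0,"az":0,"fingers":-0.1},{"tx":-5.4,"ty":10.8,"tz":0,"ax":0,"ay":0,"az":0,"fingers":-0.1},{"tx":-7.2,"ty":14.5,"tz":2.1,"ax":0,"ay":0,"az":0,"fingers":-0.1},{"tx":-7.2,"ty":14.5,"tz":2.1,"ax":0,"ay":0,"az":0,"fingers":-0.1},{"tx":-7.2,"ty":14.5,"tz":2.1,"ax":0,"ay":0,"az":0,"fingers":-0.1},{"tx":-7.2,"ty":14.5,"tz":2.1,"ax":0,"ay":0,"az":0,"fingers":-0.1}]';  python3 - <<'E'
from h import *
w,c=nadir("n3.png")
for o in brass(w,c,.01,200):
    print(o, "grasp:",delta([*o[1],.055],o[2]+90))
E
```

```text
time_s: 24.38
ee_pos: [0.5043, -0.1531, 0.1303]
tcp_rot: [0.0, 1.0, 0.0, -0.001]
wrist_force: [0.4, -0.2, -0.4]
grip_width: 0.0513
cam [ 0.571 -0.152  0.322] tcp [ 0.5047 -0.1526  0.1305]
(array([575., 114.]), array([ 0.5675, -0.3755]), -43.0, (47.9, 43.3)) grasp: (array([ 6.25, 22.3 ,  7.56]), array([ 0. ,  0. , 43.1]), 'q6', np.float64(1.74))
(array([127., 101.]), array([0.5786, 0.0146]), 0.0, (17.5, 11.7)) grasp: (array([  7.42, -16.71,   7.54]), array([0. , 0. , 0.1]), 'q6', np.float64(1.6))
(array([321., 110.]), array([ 0.5715, -0.1528]), 2.6, (33.5, 25.3)) grasp: (array([6.68, 0.03, 7.55]), array([ 0. ,  0. , -2.5]), 'q6', np.float64(1.26))
(array([154., 102.]), array([ 0.5776, -0.0063]), 0.6, (32.7, 26.4)) grasp: (array([  7.31, -14.62,   7.55]), array([ 0. ,  0. , -0.5]), 'q6', np.float64(1.55))
(array([456., 104.]), array([ 0.5767, -0.2698]), -47.6, (39.3, 30.0)) grasp: (array([ 7.19, 11.73,  7.55]), array([ 0. ,  0. , 47.7]), 'q6', np.float64(1.96))
```

```bash
python3 -m crank '[{"tx":3,"ty":0,"tz":2,"ax":0,"ay":0,"az":-2.5,"fingers":-0.1},{"tx":6.7,"ty":0,"tz":4,"ax":0,"ay":0,"az":-2.5,"fingers":-0.1},{"tx":6.7,"ty":0,"tz":6,"ax":0,"ay":0,"az":-2.5,"fingers":-0.1},{"tx":6.7,"ty":0,"tz":7.5,"ax":0,"ay":0,"az":-2.5,"fingers":-0.1},{"tx":6.7,"ty":0,"tz":7.5,"ax":0,"ay":0,"az":-2.5,"fingers":-0.1}]';  python3 - <<'E'
from h import *
print(delta([.5715,-.1528,-.006],92.6))
E
```

```text
time_s: 24.85
ee_pos: [0.571, -0.1504, 0.0526]
tcp_rot: [-0.001, 1.0, 0.024, -0.002]
wrist_force: [-0.4, -0.1, -1.0]
grip_width: 0.051
(array([0.07, 0.25, 5.86]), array([-0.1,  0.3,  0.1]), 'q6', np.float64(1.26))
```

```bash
python3 -m crank '[{"tx":0.05,"ty":0.25,"tz":1.5,"ax":-0.1,"ay":0.3,"az":0,"fingers":-0.1},{"tx":0.05,"ty":0.25,"tz":3.5,"ax":-0.1,"ay":0.3,"az":0,"fingers":-0.1},{"tx":0.05,"ty":0.25,"tz":5,"ax":-0.1,"ay":0.3,"az":0,"fingers":-0.1},{"tx":0.05,"ty":0.25,"tz":5.85,"ax":-0.1,"ay":0.3,"az":0,"fingers":-0.1},{"tx":0.05,"ty":0.25,"tz":5.85,"ax":-0.1,"ay":0.3,"az":0,"fingers":-0.1},{"tx":0.05,"ty":0.25,"tz":5.85,"ax":-0.1,"ay":0.3,"az":0,"fingers":-0.1}]' 30; python3 -m crank '[{"tx":0,"ty":0,"tz":0,"ax":0,"ay":0,"az":0,"fingers":1},{"tx":0,"ty":0,"tz":0,"ax":0,"ay":0,"az":0,"fingers":1},{"tx":0,"ty":0,"tz":0,"ax":0,"ay":0,"az":0,"fingers":1},{"tx":0,"ty":0,"tz":0,"ax":0,"ay":0,"az":0,"fingers":1},{"tx":0,"ty":0,"tz":0,"ax":0,"ay":0,"az":0,"fingers":1},{"tx":0,"ty":0,"tz":0,"ax":0,"ay":0,"az":0,"fingers":1},{"tx":0,"ty":0,"tz":0,"ax":0,"ay":0,"az":0,"fingers":1},{"tx":0,"ty":0,"tz":0,"ax":0,"ay":0,"az":0,"fingers":1},{"tx":0,"ty":0,"tz":0,"ax":0,"ay":0,"az":0,"fingers":1},{"tx":0,"ty":0,"tz":0,"ax":0,"ay":0,"az":0,"fingers":1}]';python3 - <<'E'
from h import *
p=get_obs()["ee_pos"];print(delta([p[0],p[1],.17],-90),delta([.5763,.0877,.17],-90))
E
```

```text
time_s: 25.35
ee_pos: [0.5719, -0.1525, -0.005]
tcp_rot: [0.0, 1.0, 0.024, 0.001]
wrist_force: [-0.4, -0.6, -0.5]
grip_width: 0.0508
time_s: 26.18
ee_pos: [0.572, -0.1525, -0.0049]
tcp_rot: [0.0, 1.0, 0.024, 0.001]
wrist_force: [-0.6, -0.4, 0.8]
grip_width: 0.0119
(array([ 2.000e-02,  1.000e-02, -1.749e+01]), array([ 0. , -0.1,  2.7]), 'q6', np.float64(1.31)) (array([  1.61, -23.97, -17.5 ]), array([ 0. , -0.1,  2.7]), 'q6', np.float64(1.72))
```

```bash
python3 -m crank '[{"tx":0,"ty":0,"tz":-4,"ax":0,"ay":0,"az":0,"fingers":1},{"tx":0,"ty":0,"tz":-8,"ax":0,"ay":0,"az":2.7,"fingers":1},{"tx":0,"ty":0,"tz":-12,"ax":0,"ay":0,"az":2.7,"fingers":1},{"tx":0.5,"ty":-4,"tz":-12,"ax":0,"ay":0,"az":2.7,"fingers":1},{"tx":1,"ty":-8,"tz":-12,"ax":0,"ay":0,"az":2.7,"fingers":1},{"tx":1.3,"ty":-12,"tz":-12,"ax":0,"ay":0,"az":2.7,"fingers":1},{"tx":1.7,"ty":-16,"tz":-12,"ax":0,"ay":0,"az":2.7,"fingers":1},{"tx":1.7,"ty":-20,"tz":-12,"ax":0,"ay":0,"az":2.7,"fingers":1},{"tx":1.7,"ty":-24,"tz":-12,"ax":0,"ay":0,"az":2.7,"fingers":1},{"tx":1.7,"ty":-24,"tz":-10,"ax":0,"ay":0,"az":2.7,"fingers":1},{"tx":1.7,"ty":-24,"tz":-6,"ax":0,"ay":0,"az":2.7,"fingers":1},{"tx":1.7,"ty":-24,"tz":-3.5,"ax":0,"ay":0,"az":2.7,"fingers":1}]'
python3 - <<'E'
from h import *
print(delta([.577,.0877,.007],-90))
E
```

```text
time_s: 27.18
ee_pos: [0.5764, 0.0889, 0.0277]
tcp_rot: [0.0, 1.0, 0.001, 0.0]
wrist_force: [-0.5, 0.6, -1.4]
grip_width: 0.0117
(array([0.06, 0.12, 2.07]), array([ 0. , -0. ,  0.1]), 'q6', np.float64(1.72))
```

```bash
python3 -m crank '[{"tx":0.06,"ty":0.1,"tz":0,"ax":0,"ay":0,"az":0,"fingers":1},{"tx":0.06,"ty":0.1,"tz":0.4,"ax":0,"ay":0,"az":0,"fingers":1},{"tx":0.06,"ty":0.1,"tz":0.8,"ax":0,"ay":0,"az":0,"fingers":1},{"tx":0.06,"ty":0.1,"tz":1.2,"ax":0,"ay":0,"az":0,"fingers":1},{"tx":0.06,"ty":0.1,"tz":1.6,"ax":0,"ay":0,"az":0,"fingers":1},{"tx":0.06,"ty":0.1,"tz":2.05,"ax":0,"ay":0,"az":0,"fingers":1},{"tx":0.06,"ty":0.1,"tz":2.05,"ax":0,"ay":0,"az":0,"fingers":1}]';  python3 -m crank '[{"tx":0,"ty":0,"tz":0.3,"ax":0,"ay":0,"az":0,"fingers":1},{"tx":0,"ty":0,"tz":0.5,"ax":0,"ay":0,"az":0,"fingers":1},{"tx":0,"ty":0,"tz":0.5,"ax":0,"ay":0,"az":0,"fingers":1}]'; python3 -m crank '[{"tx":0,"ty":0,"tz":0.2,"ax":0,"ay":0,"az":0,"fingers":1},{"tx":0,"ty":0,"tz":0.2,"ax":0,"ay":0,"az":0,"fingers":1}]'; python3 -m crank '[{"tx":0,"ty":0,"tz":0.2,"ax":0,"ay":0,"az":0,"fingers":1},{"tx":0,"ty":0,"tz":0.2,"ax":0,"ay":0,"az":0,"fingers":1}]'
```

```text
time_s: 27.77
ee_pos: [0.5769, 0.0878, 0.0069]
tcp_rot: [0.0, 1.0, 0.001, -0.0]
wrist_force: [0.5, 0.2, -0.7]
grip_width: 0.012
time_s: 28.02
ee_pos: [0.5767, 0.0877, 0.0016]
tcp_rot: [0.0, 1.0, 0.001, -0.0]
wrist_force: [-0.3, -0.2, -0.7]
grip_width: 0.0118
time_s: 28.18
ee_pos: [0.5771, 0.0878, 0.0009]
tcp_rot: [0.0, 1.0, 0.001, 0.0]
wrist_force: [-5.3, -0.4, 14.7]
grip_width: 0.0118
time_s: 28.35
ee_pos: [0.5772, 0.0878, 0.0009]
tcp_rot: [0.0, 1.0, 0.001, 0.0]
wrist_force: [-9.7, -1.6, 23.5]
grip_width: 0.0117
```

```bash
python3 -m crank '[{"tx":0,"ty":0,"tz":-0.1,"ax":0,"ay":0,"az":0,"fingers":0.2},{"tx":0,"ty":0,"tz":-0.1,"ax":0,"ay":0,"az":0,"fingers":0.2},{"tx":0,"ty":0,"tz":-0.1,"ax":0,"ay":0,"az":0,"fingers":0.2},{"tx":0,"ty":0,"tz":-0.1,"ax":0,"ay":0,"az":0,"fingers":0.2},{"tx":0,"ty":0,"tz":-3,"ax":0,"ay":0,"az":0,"fingers":0.2},{"tx":0,"ty":0,"tz":-7,"ax":0,"ay":0,"az":0,"fingers":0.2},{"tx":0,"ty":0,"tz":-11,"ax":0,"ay":0,"az":0,"fingers":0.2},{"tx":0,"ty":0,"tz":-15,"ax":0,"ay":0,"az":0,"fingers":-0.1}]'
python3 - <<'E'
from h import *
print(delta([.510,-.268,.15],-90))
E
```

```text
time_s: 29.02
ee_pos: [0.5767, 0.0878, 0.1522]
tcp_rot: [0.0, 1.0, 0.001, -0.0]
wrist_force: [0.3, -0.2, 0.1]
grip_width: 0.0406
(array([-6.76, 35.57,  0.26]), array([0. , 0. , 0.1]), 'q6', np.float64(1.09))
```

```bash
python3 -m crank '[{"tx":-6.8,"ty":35.6,"tz":0,"ax":0,"ay":0,"az":0,"fingers":-0.1},{"tx":-6.8,"ty":35.6,"tz":0,"ax":0,"ay":0,"az":0,"fingers":-0.1},{"tx":-6.8,"ty":35.6,"tz":0,"ax":0,"ay":0,"az":0,"fingers":-0.1},{"tx":-6.8,"ty":35.6,"tz":0,"ax":0,"ay":0,"az":0,"fingers":-0.1},{"tx":-6.8,"ty":35.6,"tz":0,"ax":0,"ay":0,"az":0,"fingers":-0.1},{"tx":-6.8,"ty":35.6,"tz":0,"ax":0,"ay":0,"az":0,"fingers":-0.1},{"tx":-6.8,"ty":35.6,"tz":0,"ax":0,"ay":0,"az":0,"fingers":-0.1},{"tx":-6.8,"ty":35.6,"tz":0,"ax":0,"ay":0,"az":0,"fingers":-0.1},{"tx":-6.8,"ty":35.6,"tz":2,"ax":0,"ay":0,"az":0,"fingers":-0.1},{"tx":-6.8,"ty":35.6,"tz":2,"ax":0,"ay":0,"az":0,"fingers":-0.1},{"tx":-6.8,"ty":35.6,"tz":2,"ax":0,"ay":0,"az":0,"fingers":-0.1},{"tx":-6.8,"ty":35.6,"tz":2,"ax":0,"ay":0,"az":0,"fingers":-0.1}]';  python3 - <<'E'
from h import *
w,c=nadir("n4.png")
for o in brass(w,c,.01,200):
    print(o, "grasp:",delta([*o[1],.055],o[2]+90))
E
```

```text
time_s: 30.02
ee_pos: [0.5096, -0.2679, 0.1324]
tcp_rot: [0.0, 1.0, 0.001, -0.0]
wrist_force: [-0.0, -0.0, -0.3]
grip_width: 0.0511
cam [ 0.576 -0.267  0.324] tcp [ 0.5099 -0.2675  0.1328]
(array([437., 121.]), array([ 0.5671, -0.3699]), -43.7, (35.4, 30.7)) grasp: (array([ 5.69, 10.25,  7.78]), array([ 0.1,  0. , 43.9]), 'q6', np.float64(1.76))
(array([ 18., 109.]), array([ 0.5774, -0.0022]), 0.1, (33.0, 32.3)) grasp: (array([  6.84, -26.52,   7.75]), array([0. , 0. , 0.1]), 'q6', np.float64(1.57))
(array([322., 110.]), array([ 0.5764, -0.2685]), -47.6, (33.6, 25.2)) grasp: (array([6.65, 0.11, 7.77]), array([ 0.1,  0. , 47.8]), 'q6', np.float64(1.97))
```

```bash
python3 -m crank '[{"tx":3,"ty":0.1,"tz":2,"ax":0,"ay":0,"az":7,"fingers":-0.1},{"tx":6.6,"ty":0.1,"tz":4,"ax":0,"ay":0,"az":14,"fingers":-0.1},{"tx":6.6,"ty":0.1,"tz":4,"ax":0,"ay":0,"az":21,"fingers":-0.1},{"tx":6.6,"ty":0.1,"tz":4,"ax":0,"ay":0,"az":28,"fingers":-0.1},{"tx":6.6,"ty":0.1,"tz":5,"ax":0,"ay":0,"az":35,"fingers":-0.1},{"tx":6.6,"ty":0.1,"tz":6,"ax":0,"ay":0,"az":42,"fingers":-0.1},{"tx":6.6,"ty":0.1,"tz":7,"ax":0,"ay":0,"az":47.8,"fingers":-0.1},{"tx":6.6,"ty":0.1,"tz":7.8,"ax":0,"ay":0,"az":47.8,"fingers":-0.1},{"tx":6.6,"ty":0.1,"tz":7.8,"ax":0,"ay":0,"az":47.8,"fingers":-0.1}]';  python3 - <<'E'
from h import *
print(delta([.5764,-.2685,-.0055],42.4,-138))
E
```

```text
time_s: 30.82
ee_pos: [0.5757, -0.267, 0.0536]
tcp_rot: [0.0, 0.916, -0.402, -0.001]
wrist_force: [0.5, 0.4, -0.4]
grip_width: 0.0509
(array([0.17, 0.04, 5.91]), array([0.1, 0.1, 0.3]), 'q6', np.float64(1.97))
```

```bash
python3 -m crank '[{"tx":0.15,"ty":0.05,"tz":1.5,"ax":0,"ay":0,"az":0.3,"fingers":-0.1},{"tx":0.15,"ty":0.05,"tz":3.5,"ax":0,"ay":0,"az":0.3,"fingers":-0.1},{"tx":0.15,"ty":0.05,"tz":5,"ax":0,"ay":0,"az":0.3,"fingers":-0.1},{"tx":0.15,"ty":0.05,"tz":5.9,"ax":0,"ay":0,"az":0.3,"fingers":-0.1},{"tx":0.15,"ty":0.05,"tz":5.9,"ax":0,"ay":0,"az":0.3,"fingers":-0.1},{"tx":0.15,"ty":0.05,"tz":5.9,"ax":0,"ay":0,"az":0.3,"fingers":-0.1}]' 30; python3 -m crank '[{"tx":0,"ty":0,"tz":0,"ax":0,"ay":0,"az":0,"fingers":1},{"tx":0,"ty":0,"tz":0,"ax":0,"ay":0,"az":0,"fingers":1},{"tx":0,"ty":0,"tz":0,"ax":0,"ay":0,"az":0,"fingers":1},{"tx":0,"ty":0,"tz":0,"ax":0,"ay":0,"az":0,"fingers":1},{"tx":0,"ty":0,"tz":0,"ax":0,"ay":0,"az":0,"fingers":1},{"tx":0,"ty":0,"tz":0,"ax":0,"ay":0,"az":0,"fingers":1},{"tx":0,"ty":0,"tz":0,"ax":0,"ay":0,"az":0,"fingers":1},{"tx":0,"ty":0,"tz":0,"ax":0,"ay":0,"az":0,"fingers":1},{"tx":0,"ty":0,"tz":0,"ax":0,"ay":0,"az":0,"fingers":1},{"tx":0,"ty":0,"tz":0,"ax":0,"ay":0,"az":0,"fingers":1}]'; python3 -m crank '[{"tx":0,"ty":0,"tz":-4,"ax":0,"ay":0,"az":0,"fingers":1},{"tx":0,"ty":0,"tz":-8,"ax":0,"ay":0,"az":0,"fingers":1},{"tx":0,"ty":0,"tz":-12,"ax":0,"ay":0,"az":0,"fingers":1},{"tx":0,"ty":0,"tz":-16,"ax":0,"ay":0,"az":0,"fingers":1},{"tx":0,"ty":0,"tz":-18,"ax":0,"ay":0,"az":0,"fingers":1}]'
python3 - <<'E'
from h import *
print(delta([.4766,-.008,.17],-90))
E
```

```text
time_s: 31.32
ee_pos: [0.5765, -0.2683, -0.0048]
tcp_rot: [0.0, 0.915, -0.403, -0.001]
wrist_force: [0.7, -0.5, 0.7]
grip_width: 0.051
time_s: 32.15
ee_pos: [0.5765, -0.2683, -0.0048]
tcp_rot: [0.0, 0.915, -0.403, -0.001]
wrist_force: [-0.5, -0.5, 1.5]
grip_width: 0.0116
time_s: 32.57
ee_pos: [0.5781, -0.269, 0.1804]
tcp_rot: [0.001, 0.915, -0.403, 0.002]
wrist_force: [0.0, 0.4, -0.3]
grip_width: 0.0117
(array([-26.11, -10.13,   0.94]), array([  0.1,  -0.2, -47.5]), 'q6', np.float64(1.55))
```

```bash
python3 -m crank '[{"tx":-26.1,"ty":-10.1,"tz":0.5,"ax":0,"ay":0,"az":-47.5,"fingers":1},{"tx":-26.1,"ty":-10.1,"tz":0.5,"ax":0,"ay":0,"az":-47.5,"fingers":1},{"tx":-26.1,"ty":-10.1,"tz":0.5,"ax":0,"ay":0,"az":-47.5,"fingers":1},{"tx":-26.1,"ty":-10.1,"tz":0.5,"ax":0,"ay":0,"az":-47.5,"fingers":1},{"tx":-26.1,"ty":-10.1,"tz":0.5,"ax":0,"ay":0,"az":-47.5,"fingers":1},{"tx":-26.1,"ty":-10.1,"tz":0.5,"ax":0,"ay":0,"az":-47.5,"fingers":1},{"tx":-26.1,"ty":-10.1,"tz":0.5,"ax":0,"ay":0,"az":-47.5,"fingers":1},{"tx":-26.1,"ty":-10.1,"tz":0.5,"ax":0,"ay":0,"az":-47.5,"fingers":1},{"tx":-26.1,"ty":-10.1,"tz":0.5,"ax":0,"ay":0,"az":-47.5,"fingers":1}]'
python3 - <<'E'
from h import *
print(delta([.4766,-.0082,.028],-90))
E
```

```text
time_s: 33.32
ee_pos: [0.4762, -0.0072, 0.1746]
tcp_rot: [0.001, 1.0, 0.001, 0.002]
wrist_force: [1.1, 0.1, -1.1]
grip_width: 0.012
(array([-1.000e-02,  6.000e-02,  1.466e+01]), array([ 0.2, -0.2,  0.1]), 'q6', np.float64(1.55))
```

```bash
python3 -m crank '[{"tx":0,"ty":0.1,"tz":0,"ax":0.2,"ay":-0.2,"az":0,"fingers":1},{"tx":0,"ty":0.1,"tz":4,"ax":0.2,"ay":-0.2,"az":0,"fingers":1},{"tx":0,"ty":0.1,"tz":8,"ax":0.2,"ay":-0.2,"az":0,"fingers":1},{"tx":0,"ty":0.1,"tz":12,"ax":0.2,"ay":-0.2,"az":0,"fingers":1},{"tx":0,"ty":0.1,"tz":14.6,"ax":0.2,"ay":-0.2,"az":0,"fingers":1},{"tx":0,"ty":0.1,"tz":14.6,"ax":0.2,"ay":-0.2,"az":0,"fingers":1}]'
python3 - <<'E'
from h import *
print(delta([.4766,-.0082,.007],-90))
E
```

```text
time_s: 33.82
ee_pos: [0.474, -0.0095, 0.0241]
tcp_rot: [-0.001, 1.0, -0.001, -0.004]
wrist_force: [-0.8, 0.0, -2.1]
grip_width: 0.0117
(array([ 0.28, -0.12,  1.71]), array([-0.1,  0.5, -0.1]), 'q6', np.float64(1.55))
```

```bash
python3 -m crank '[{"tx":0.26,"ty":-0.12,"tz":-0.3,"ax":-0.1,"ay":0.5,"az":-0.1,"fingers":1},{"tx":0.26,"ty":-0.12,"tz":0,"ax":-0.1,"ay":0.5,"az":-0.1,"fingers":1},{"tx":0.26,"ty":-0.12,"tz":0.4,"ax":-0.1,"ay":0.5,"az":-0.1,"fingers":1},{"tx":0.26,"ty":-0.12,"tz":0.8,"ax":-0.1,"ay":0.5,"az":-0.1,"fingers":1},{"tx":0.26,"ty":-0.12,"tz":1.2,"ax":-0.1,"ay":0.5,"az":-0.1,"fingers":1},{"tx":0.26,"ty":-0.12,"tz":1.7,"ax":-0.1,"ay":0.5,"az":-0.1,"fingers":1},{"tx":0.26,"ty":-0.12,"tz":1.7,"ax":-0.1,"ay":0.5,"az":-0.1,"fingers":1}]';  python3 -m crank '[{"tx":0,"ty":0,"tz":0.3,"ax":0,"ay":0,"az":0,"fingers":1},{"tx":0,"ty":0,"tz":0.5,"ax":0,"ay":0,"az":0,"fingers":1},{"tx":0,"ty":0,"tz":0.5,"ax":0,"ay":0,"az":0,"fingers":1}]'; python3 -m crank '[{"tx":0,"ty":0,"tz":0.2,"ax":0,"ay":0,"az":0,"fingers":1},{"tx":0,"ty":0,"tz":0.2,"ax":0,"ay":0,"az":0,"fingers":1}]'; python3 -m crank '[{"tx":0,"ty":0,"tz":0.2,"ax":0,"ay":0,"az":0,"fingers":1},{"tx":0,"ty":0,"tz":0.2,"ax":0,"ay":0,"az":0,"fingers":1}]'
```

```text
time_s: 34.4
ee_pos: [0.4761, -0.0082, 0.0065]
tcp_rot: [-0.0, 1.0, 0.0, 0.0]
wrist_force: [-0.2, 0.1, -0.5]
grip_width: 0.0119
time_s: 34.65
ee_pos: [0.4761, -0.0082, 0.0013]
tcp_rot: [-0.0, 1.0, 0.0, -0.0]
wrist_force: [0.5, 0.1, -0.2]
grip_width: 0.012
time_s: 34.82
ee_pos: [0.4768, -0.0082, 0.0005]
tcp_rot: [0.0, 1.0, 0.0, 0.001]
wrist_force: [-4.2, 1.0, 18.8]
grip_width: 0.0118
time_s: 34.98
ee_pos: [0.4772, -0.0082, 0.0003]
tcp_rot: [0.0, 1.0, 0.0, 0.001]
wrist_force: [-9.0, 0.9, 30.3]
grip_width: 0.012
```

Seated. Release it and fetch the last one, at about (0.567, −0.370).

```bash
python3 -m crank '[{"tx":0,"ty":0,"tz":-0.1,"ax":0,"ay":0,"az":0,"fingers":0.2},{"tx":0,"ty":0,"tz":-0.1,"ax":0,"ay":0,"az":0,"fingers":0.2},{"tx":0,"ty":0,"tz":-0.1,"ax":0,"ay":0,"az":0,"fingers":0.2},{"tx":0,"ty":0,"tz":-0.1,"ax":0,"ay":0,"az":0,"fingers":0.2},{"tx":0,"ty":0,"tz":-3,"ax":0,"ay":0,"az":0,"fingers":0.2},{"tx":0,"ty":0,"tz":-7,"ax":0,"ay":0,"az":0,"fingers":0.2},{"tx":0,"ty":0,"tz":-11,"ax":0,"ay":0,"az":0,"fingers":0.2},{"tx":0,"ty":0,"tz":-15,"ax":0,"ay":0,"az":0,"fingers":-0.1}]'
python3 - <<'E'
from h import *
print(delta([.502,-.37,.13],-90))
E
```

```text
time_s: 35.65
ee_pos: [0.4763, -0.0081, 0.1517]
tcp_rot: [0.0, 1.0, 0.0, 0.0]
wrist_force: [1.1, -0.7, 0.4]
grip_width: 0.0404
(array([ 2.54, 36.19,  2.17]), array([ 0. , -0.1,  0.1]), 'q6', np.float64(0.94))
```

```bash
python3 -m crank '[{"tx":2.5,"ty":36.2,"tz":0,"ax":0,"ay":0,"az":0,"fingers":-0.1},{"tx":2.5,"ty":36.2,"tz":0,"ax":0,"ay":0,"az":0,"fingers":-0.1},{"tx":2.5,"ty":36.2,"tz":0,"ax":0,"ay":0,"az":0,"fingers":-0.1},{"tx":2.5,"ty":36.2,"tz":0,"ax":0,"ay":0,"az":0,"fingers":-0.1},{"tx":2.5,"ty":36.2,"tz":0,"ax":0,"ay":0,"az":0,"fingers":-0.1},{"tx":2.5,"ty":36.2,"tz":0,"ax":0,"ay":0,"az":0,"fingers":-0.1},{"tx":2.5,"ty":36.2,"tz":0,"ax":0,"ay":0,"az":0,"fingers":-0.1},{"tx":2.5,"ty":36.2,"tz":2.2,"ax":0,"ay":0,"az":0,"fingers":-0.1},{"tx":2.5,"ty":36.2,"tz":2.2,"ax":0,"ay":0,"az":0,"fingers":-0.1},{"tx":2.5,"ty":36.2,"tz":2.2,"ax":0,"ay":0,"az":0,"fingers":-0.1},{"tx":2.5,"ty":36.2,"tz":2.2,"ax":0,"ay":0,"az":0,"fingers":-0.1},{"tx":2.5,"ty":36.2,"tz":2.2,"ax":0,"ay":0,"az":0,"fingers":-0.1}]';  python3 - <<'E'
from h import *
w,c=nadir("n5.png")
for o in brass(w,c,.01,200):
    print(o, "grasp:",delta([*o[1],.055],o[2]+90))
E
```

```text
time_s: 36.65
ee_pos: [0.5014, -0.3694, 0.1294]
tcp_rot: [-0.0, 1.0, 0.0, 0.0]
wrist_force: [0.1, -0.1, 0.3]
grip_width: 0.0509
cam [ 0.568 -0.369  0.321] tcp [ 0.5017 -0.3691  0.1298]
(array([321., 111.]), array([ 0.5679, -0.3692]), -42.8, (33.6, 25.2)) grasp: (array([6.61, 0.02, 7.49]), array([-0. , -0. , 42.9]), 'q6', np.float64(1.74))
```

```bash
python3 -m crank '[{"tx":3,"ty":0,"tz":2,"ax":0,"ay":0,"az":7,"fingers":0.4},{"tx":6.6,"ty":0,"tz":4,"ax":0,"ay":0,"az":14,"fingers":0.4},{"tx":6.6,"ty":0,"tz":4,"ax":0,"ay":0,"az":21,"fingers":0.4},{"tx":6.6,"ty":0,"tz":4,"ax":0,"ay":0,"az":28,"fingers":0.4},{"tx":6.6,"ty":0,"tz":5,"ax":0,"ay":0,"az":35,"fingers":0.4},{"tx":6.6,"ty":0,"tz":6,"ax":0,"ay":0,"az":42.9,"fingers":0.4},{"tx":6.6,"ty":0,"tz":7,"ax":0,"ay":0,"az":42.9,"fingers":0.4},{"tx":6.6,"ty":0,"tz":7.5,"ax":0,"ay":0,"az":42.9,"fingers":0.4},{"tx":6.6,"ty":0,"tz":7.5,"ax":0,"ay":0,"az":42.9,"fingers":0.4}]';  python3 - <<'E'
from h import *
print(delta([.5681,-.3692,-.005],47.2,-133))
E
```

```text
time_s: 37.45
ee_pos: [0.5674, -0.368, 0.0539]
tcp_rot: [-0.0, 0.932, -0.363, -0.001]
wrist_force: [0.4, 0.4, 0.1]
grip_width: 0.0278
(array([0.14, 0.05, 5.89]), array([-0. ,  0.1,  0.3]), 'q6', np.float64(1.74))
```

```bash
python3 -m crank '[{"tx":0.15,"ty":0.05,"tz":1.5,"ax":0,"ay":0.1,"az":0.3,"fingers":0.4},{"tx":0.15,"ty":0.05,"tz":3.5,"ax":0,"ay":0.1,"az":0.3,"fingers":0.4},{"tx":0.15,"ty":0.05,"tz":5,"ax":0,"ay":0.1,"az":0.3,"fingers":0.4},{"tx":0.15,"ty":0.05,"tz":5.9,"ax":0,"ay":0.1,"az":0.3,"fingers":0.4},{"tx":0.15,"ty":0.05,"tz":5.9,"ax":0,"ay":0.1,"az":0.3,"fingers":0.4},{"tx":0.15,"ty":0.05,"tz":5.9,"ax":0,"ay":0.1,"az":0.3,"fingers":0.4}]' 30; python3 -m crank '[{"tx":0,"ty":0,"tz":0,"ax":0,"ay":0,"az":0,"fingers":1},{"tx":0,"ty":0,"tz":0,"ax":0,"ay":0,"az":0,"fingers":1},{"tx":0,"ty":0,"tz":0,"ax":0,"ay":0,"az":0,"fingers":1},{"tx":0,"ty":0,"tz":0,"ax":0,"ay":0,"az":0,"fingers":1},{"tx":0,"ty":0,"tz":0,"ax":0,"ay":0,"az":0,"fingers":1},{"tx":0,"ty":0,"tz":0,"ax":0,"ay":0,"az":0,"fingers":1},{"tx":0,"ty":0,"tz":0,"ax":0,"ay":0,"az":0,"fingers":1},{"tx":0,"ty":0,"tz":0,"ax":0,"ay":0,"az":0,"fingers":1}]'; python3 -m crank '[{"tx":0,"ty":0,"tz":-4,"ax":0,"ay":0,"az":0,"fingers":1},{"tx":0,"ty":0,"tz":-8,"ax":0,"ay":0,"az":0,"fingers":1},{"tx":0,"ty":0,"tz":-12,"ax":0,"ay":0,"az":0,"fingers":1},{"tx":0,"ty":0,"tz":-16,"ax":0,"ay":0,"az":0,"fingers":1},{"tx":0,"ty":0,"tz":-18,"ax":0,"ay":0,"az":0,"fingers":1}]'
python3 - <<'E'
from h import *
print(delta([.4768,.0878,.17],-90))
E
```

```text
time_s: 37.95
ee_pos: [0.5683, -0.3693, -0.0049]
tcp_rot: [-0.0, 0.931, -0.365, 0.0]
wrist_force: [-0.6, 0.1, 0.4]
grip_width: 0.0277
time_s: 38.62
ee_pos: [0.5686, -0.3696, -0.0041]
tcp_rot: [-0.0, 0.931, -0.365, 0.001]
wrist_force: [-0.6, 0.0, 5.3]
grip_width: 0.0119
time_s: 39.03
ee_pos: [0.5695, -0.3703, 0.1814]
tcp_rot: [0.001, 0.931, -0.365, 0.004]
wrist_force: [0.8, -0.5, -0.1]
grip_width: 0.0115
(array([-37.93, -27.32,   0.9 ]), array([  0.1,  -0.4, -42.8]), 'q6', np.float64(1.75))
```

```bash
python3 -m crank '[{"tx":-37.9,"ty":-27.3,"tz":0.5,"ax":0,"ay":0,"az":-42.8,"fingers":1},{"tx":-37.9,"ty":-27.3,"tz":0.5,"ax":0,"ay":0,"az":-42.8,"fingers":1},{"tx":-37.9,"ty":-27.3,"tz":0.5,"ax":0,"ay":0,"az":-42.8,"fingers":1},{"tx":-37.9,"ty":-27.3,"tz":0.5,"ax":0,"ay":0,"az":-42.8,"fingers":1},{"tx":-37.9,"ty":-27.3,"tz":0.5,"ax":0,"ay":0,"az":-42.8,"fingers":1},{"tx":-37.9,"ty":-27.3,"tz":0.5,"ax":0,"ay":0,"az":-42.8,"fingers":1},{"tx":-37.9,"ty":-27.3,"tz":0.5,"ax":0,"ay":0,"az":-42.8,"fingers":1},{"tx":-37.9,"ty":-27.3,"tz":0.5,"ax":0,"ay":0,"az":-42.8,"fingers":1},{"tx":-37.9,"ty":-27.3,"tz":0.5,"ax":0,"ay":0,"az":-42.8,"fingers":1},{"tx":-37.9,"ty":-27.3,"tz":0.5,"ax":0,"ay":0,"az":-42.8,"fingers":1},{"tx":-37.9,"ty":-27.3,"tz":0.5,"ax":0,"ay":0,"az":-42.8,"fingers":1},{"tx":-37.9,"ty":-27.3,"tz":0.5,"ax":0,"ay":0,"az":-42.8,"fingers":1}]'
python3 - <<'E'
from h import *
print(delta([.4774,.0878,.035],-90))
E
```

```text
time_s: 40.03
ee_pos: [0.4752, 0.0919, 0.174]
tcp_rot: [0.001, 1.0, 0.002, 0.003]
wrist_force: [0.4, -0.4, -0.2]
grip_width: 0.0117
(array([ 0.14,  0.37, 13.91]), array([ 0.2, -0.3,  0.2]), 'q6', np.float64(1.75))
```

```bash
python3 -m crank '[{"tx":0.1,"ty":0.4,"tz":0,"ax":0.2,"ay":-0.3,"az":0,"fingers":1},{"tx":0.1,"ty":0.4,"tz":4,"ax":0.2,"ay":-0.3,"az":0,"fingers":1},{"tx":0.1,"ty":0.4,"tz":8,"ax":0.2,"ay":-0.3,"az":0,"fingers":1},{"tx":0.1,"ty":0.4,"tz":11,"ax":0.2,"ay":-0.3,"az":0,"fingers":1},{"tx":0.1,"ty":0.4,"tz":13.5,"ax":0.2,"ay":-0.3,"az":0,"fingers":1},{"tx":0.1,"ty":0.4,"tz":13.9,"ax":0.2,"ay":-0.3,"az":0,"fingers":1},{"tx":0.1,"ty":0.4,"tz":13.9,"ax":0.2,"ay":-0.3,"az":0,"fingers":1}]'
python3 - <<'E'
from h import *
print(delta([.4774,.0878,.007],-90))
E
```

```text
time_s: 40.62
ee_pos: [0.4765, 0.0864, 0.0342]
tcp_rot: [-0.0, 1.0, 0.001, -0.001]
wrist_force: [0.5, 0.4, -0.8]
grip_width: 0.0116
(array([ 0.1 , -0.13,  2.72]), array([-0. ,  0.1,  0.1]), 'q6', np.float64(1.75))
```

```bash
python3 -m crank '[{"tx":0.1,"ty":-0.13,"tz":0.3,"ax":0,"ay":0,"az":0,"fingers":1},{"tx":0.1,"ty":-0.13,"tz":0.8,"ax":0,"ay":0,"az":0,"fingers":1},{"tx":0.1,"ty":-0.13,"tz":1.3,"ax":0,"ay":0,"az":0,"fingers":1},{"tx":0.1,"ty":-0.13,"tz":1.8,"ax":0,"ay":0,"az":0,"fingers":1},{"tx":0.1,"ty":-0.13,"tz":2.3,"ax":0,"ay":0,"az":0,"fingers":1},{"tx":0.1,"ty":-0.13,"tz":2.7,"ax":0,"ay":0,"az":0,"fingers":1},{"tx":0.1,"ty":-0.13,"tz":2.7,"ax":0,"ay":0,"az":0,"fingers":1}]';  python3 -m crank '[{"tx":0,"ty":0,"tz":0.3,"ax":0,"ay":0,"az":0,"fingers":1},{"tx":0,"ty":0,"tz":0.4,"ax":0,"ay":0,"az":0,"fingers":1},{"tx":0,"ty":0,"tz":0.4,"ax":0,"ay":0,"az":0,"fingers":1}]'; python3 -m crank '[{"tx":0,"ty":0,"tz":0.2,"ax":0,"ay":0,"az":0,"fingers":1},{"tx":0,"ty":0,"tz":0.2,"ax":0,"ay":0,"az":0,"fingers":1}]'; python3 -m crank '[{"tx":0,"ty":0,"tz":0.2,"ax":0,"ay":0,"az":0,"fingers":1},{"tx":0,"ty":0,"tz":0.2,"ax":0,"ay":0,"az":0,"fingers":1}]'
```

```text
time_s: 41.2
ee_pos: [0.4769, 0.0877, 0.0065]
tcp_rot: [-0.0, 1.0, 0.001, -0.002]
wrist_force: [-0.7, 0.3, -0.2]
grip_width: 0.0119
time_s: 41.45
ee_pos: [0.4768, 0.0877, 0.0022]
tcp_rot: [-0.0, 1.0, 0.001, -0.002]
wrist_force: [0.1, -0.3, -1.0]
grip_width: 0.0116
time_s: 41.62
ee_pos: [0.4773, 0.0877, 0.0014]
tcp_rot: [-0.0, 1.0, 0.001, -0.001]
wrist_force: [-5.1, -1.6, 17.5]
grip_width: 0.012
time_s: 41.78
ee_pos: [0.4776, 0.0878, 0.0012]
tcp_rot: [-0.0, 1.0, 0.002, -0.001]
wrist_force: [-9.9, -1.6, 30.3]
grip_width: 0.0119
```

```bash
python3 -m crank '[{"tx":0,"ty":0,"tz":-0.1,"ax":0,"ay":0,"az":0,"fingers":0.2},{"tx":0,"ty":0,"tz":-0.1,"ax":0,"ay":0,"az":0,"fingers":0.2},{"tx":0,"ty":0,"tz":-0.1,"ax":0,"ay":0,"az":0,"fingers":0.2},{"tx":0,"ty":0,"tz":-0.1,"ax":0,"ay":0,"az":0,"fingers":0.2},{"tx":0,"ty":0,"tz":-3,"ax":0,"ay":0,"az":0,"fingers":0.2},{"tx":0,"ty":0,"tz":-7,"ax":0,"ay":0,"az":0,"fingers":0.2},{"tx":0,"ty":0,"tz":-11,"ax":0,"ay":0,"az":0,"fingers":0.2},{"tx":0,"ty":0.5,"tz":-15,"ax":0,"ay":0,"az":0,"fingers":0.2},{"tx":-1.7,"ty":4.7,"tz":-19,"ax":0,"ay":0,"az":0,"fingers":-0.1},{"tx":-1.7,"ty":4.7,"tz":-19.9,"ax":0,"ay":0,"az":0,"fingers":-0.1},{"tx":-1.7,"ty":4.7,"tz":-19.9,"ax":0,"ay":0,"az":0,"fingers":-0.1},{"tx":-1.7,"ty":4.7,"tz":-19.9,"ax":0,"ay":0,"az":0,"fingers":-0.1}]'
python3 - <<'E'
from h import *
w,c=nadir("n6.png")
for o in brass(w,c,.016,200): print(o)
im=cv2.imread("pics/n6.png")[20:280,160:480]; im=cv2.resize(im,None,fx=1.9,fy=2.2,interpolation=2)
cv2.imwrite("pics/n6z.png",im); print(delta([.5262,.040,.19],0,0))
E
```

```text
time_s: 42.78
ee_pos: [0.4616, 0.0404, 0.2008]
tcp_rot: [-0.0, 1.0, 0.001, -0.0]
wrist_force: [0.5, -0.9, 0.0]
grip_width: 0.0509
cam [0.528 0.041 0.393] tcp [0.4611 0.0408 0.1996]
(array([365., 160.]), array([ 0.4766, -0.0071]), -0.7, (32.9, 25.2))
(array([277., 160.]), array([0.4765, 0.0883]), 0.1, (32.6, 24.7))
(array([274.,  62.]), array([0.5761, 0.0884]), 0.1, (32.4, 25.5))
(array([368.,  61.]), array([ 0.5768, -0.0071]), 0.1, (33.3, 25.5))
(array([6.52, 0.1 , 0.95]), array([ -0.1,   0.1, -89.9]), 'q6', np.float64(0.08))
```

View pics/n6z.png

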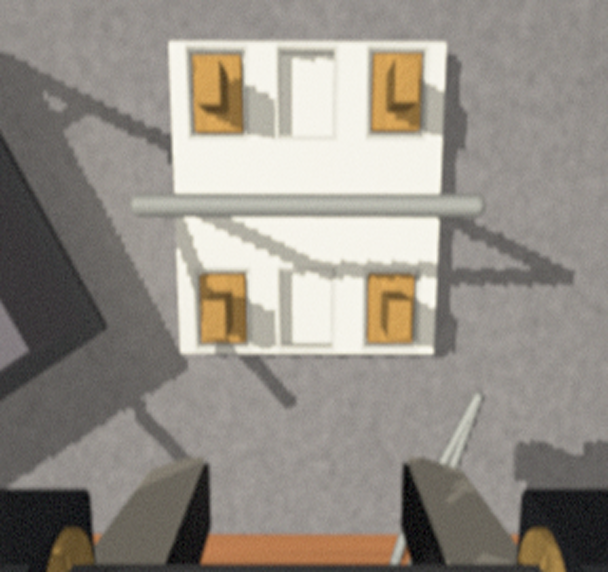

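All four castings lie flush in the corner recesses, at (217,92), (397,92), (222,308) and (390,308). The bail is at v≈205. Next I regrasp the bail.

```bash
python3 -m crank '[{"tx":6.5,"ty":0.1,"tz":1,"ax":0,"ay":0,"az":-89.9,"fingers":-0.1},{"tx":6.5,"ty":0.1,"tz":1,"ax":0,"ay":0,"az":-89.9,"fingers":-0.1},{"tx":6.5,"ty":0.1,"tz":1,"ax":0,"ay":0,"az":-89.9,"fingers":-0.1},{"tx":6.5,"ty":0.1,"tz":1,"ax":0,"ay":0,"az":-89.9,"fingers":-0.1},{"tx":6.5,"ty":0.1,"tz":1,"ax":0,"ay":0,"az":-89.9,"fingers":-0.1},{"tx":6.5,"ty":0.1,"tz":1,"ax":0,"ay":0,"az":-89.9,"fingers":-0.1},{"tx":6.5,"ty":0.1,"tz":1,"ax":0,"ay":0,"az":-89.9,"fingers":-0.1},{"tx":6.5,"ty":0.1,"tz":1,"ax":0,"ay":0,"az":-89.9,"fingers":-0.1},{"tx":6.5,"ty":0.1,"tz":1,"ax":0,"ay":0,"az":-89.9,"fingers":-0.1},{"tx":6.5,"ty":0.1,"tz":1,"ax":0,"ay":0,"az":-89.9,"fingers":-0.1},{"tx":6.5,"ty":0.1,"tz":1,"ax":0,"ay":0,"az":-89.9,"fingers":-0.1},{"tx":6.5,"ty":0.1,"tz":1,"ax":0,"ay":0,"az":-89.9,"fingers":-0.1}]'; python3 -m crank '[{"tx":0,"ty":0,"tz":0,"ax":0,"ay":0,"az":-5,"fingers":-0.1},{"tx":0,"ty":0,"tz":0,"ax":0,"ay":0,"az":-5,"fingers":-0.1},{"tx":0,"ty":0,"tz":0,"ax":0,"ay":0,"az":-5,"fingers":-0.1}]'
python3 - <<'E'
from h import *
print(delta([.5264,.040,.076],0,0))
E
```

```text
time_s: 43.83
ee_pos: [0.5255, 0.0408, 0.1874]
tcp_rot: [-0.002, 0.728, 0.685, -0.002]
wrist_force: [0.1, -0.3, -0.5]
grip_width: 0.0509
time_s: 44.08
ee_pos: [0.525, 0.0414, 0.1858]
tcp_rot: [-0.003, 0.699, 0.716, -0.003]
wrist_force: [-0.1, -0.0, 0.2]
grip_width: 0.0511
(array([-0.15,  0.23, 10.98]), array([-0.5, -0. ,  1.4]), 'q6', np.float64(0.08))
```

```bash
python3 -m crank '[{"tx":-0.15,"ty":0.23,"tz":2,"ax":-0.5,"ay":0,"az":1.4,"fingers":-0.1},{"tx":-0.15,"ty":0.23,"tz":5,"ax":-0.5,"ay":0,"az":1.4,"fingers":-0.1},{"tx":-0.15,"ty":0.23,"tz":8,"ax":-0.5,"ay":0,"az":1.4,"fingers":-0.1},{"tx":-0.15,"ty":0.23,"tz":10,"ax":-0.5,"ay":0,"az":1.4,"fingers":-0.1},{"tx":-0.15,"ty":0.23,"tz":11,"ax":-0.5,"ay":0,"az":1.4,"fingers":-0.1},{"tx":-0.15,"ty":0.23,"tz":11,"ax":-0.5,"ay":0,"az":1.4,"fingers":-0.1}]'
python3 - <<'E'
from h import *
print(delta([.5264,.040,.076],0,0))
E
```

```text
time_s: 44.58
ee_pos: [0.5251, 0.0403, 0.0736]
tcp_rot: [-0.002, 0.708, 0.706, -0.001]
wrist_force: [-0.6, -0.0, -0.0]
grip_width: 0.0514
(array([-0.03,  0.12, -0.24]), array([-0.2, -0. , -0.1]), 'q6', np.float64(0.08))
```

```bash
python3 -m crank '[{"tx":0,"ty":0.12,"tz":-0.3,"ax":-0.2,"ay":0,"az":0,"fingers":-0.1},{"tx":0,"ty":0.12,"tz":-0.3,"ax":-0.2,"ay":0,"az":0,"fingers":0.4},{"tx":0,"ty":0.12,"tz":-0.3,"ax":-0.2,"ay":0,"az":0,"fingers":1},{"tx":0,"ty":0.12,"tz":-0.3,"ax":-0.2,"ay":0,"az":0,"fingers":1},{"tx":0,"ty":0.12,"tz":-0.3,"ax":-0.2,"ay":0,"az":0,"fingers":1},{"tx":0,"ty":0.12,"tz":-0.3,"ax":-0.2,"ay":0,"az":0,"fingers":1},{"tx":0,"ty":0.12,"tz":-0.3,"ax":-0.2,"ay":0,"az":0,"fingers":1},{"tx":0,"ty":0.12,"tz":-0.3,"ax":-0.2,"ay":0,"az":0,"fingers":1},{"tx":0,"ty":0.12,"tz":-0.3,"ax":-0.2,"ay":0,"az":0,"fingers":1},{"tx":0,"ty":0.12,"tz":-0.3,"ax":-0.2,"ay":0,"az":0,"fingers":1},{"tx":0,"ty":0.12,"tz":-0.3,"ax":-0.2,"ay":0,"az":0,"fingers":1},{"tx":0,"ty":0.12,"tz":-0.3,"ax":-0.2,"ay":0,"az":0,"fingers":1}]' 55; python3 -m crank '[{"tx":0,"ty":0,"tz":0,"ax":0,"ay":0,"az":0,"fingers":1},{"tx":0,"ty":0,"tz":0,"ax":0,"ay":0,"az":0,"fingers":1},{"tx":0,"ty":0,"tz":-0.5,"ax":0,"ay":0,"az":0,"fingers":1},{"tx":0,"ty":0,"tz":-1,"ax":0,"ay":0,"az":0,"fingers":1},{"tx":0,"ty":0,"tz":-2,"ax":0,"ay":0,"az":0,"fingers":1},{"tx":0,"ty":0,"tz":-3,"ax":0,"ay":0,"az":0,"fingers":1},{"tx":0,"ty":0,"tz":-4,"ax":0,"ay":0,"az":0,"fingers":1},{"tx":0,"ty":0,"tz":-4,"ax":0,"ay":0,"az":0,"fingers":1}]'
python3 - <<'E'
from h import *
u=np.array([np.cos(np.radians(29.4)),np.sin(np.radians(29.4))]);p=np.array([.514,.289])-.11*u
print(p,delta([*p,.275],29.4,29.4))
E
```

```text
time_s: 45.58
ee_pos: [0.5261, 0.0403, 0.0766]
tcp_rot: [-0.0, 0.708, 0.706, -0.0]
wrist_force: [-3.5, 0.2, 2.4]
grip_width: 0.0067
time_s: 46.25
ee_pos: [0.5274, 0.0402, 0.1191]
tcp_rot: [0.001, 0.708, 0.706, 0.001]
wrist_force: [1.5, -0.2, -5.5]
grip_width: 0.0064
[0.41816648 0.23500059] (array([ 19.46, -10.92, -15.61]), array([  0.2,   0. , -29.5]), 'q6', np.float64(-0.0))
```

```bash
python3 -m crank '[{"tx":0,"ty":0,"tz":-1,"ax":0,"ay":0,"az":0,"fingers":1},{"tx":0,"ty":0,"tz":-3,"ax":0,"ay":0,"az":0,"fingers":1},{"tx":0,"ty":0,"tz":-5.2,"ax":0,"ay":0,"az":0,"fingers":1},{"tx":0,"ty":0,"tz":-7.4,"ax":0,"ay":0,"az":0,"fingers":1},{"tx":0,"ty":0,"tz":-9.6,"ax":0,"ay":0,"az":0,"fingers":1},{"tx":0,"ty":0,"tz":-11.8,"ax":0,"ay":0,"az":0,"fingers":1},{"tx":0,"ty":0,"tz":-13.8,"ax":0,"ay":0,"az":0,"fingers":1},{"tx":0,"ty":0,"tz":-15,"ax":0,"ay":0,"az":0,"fingers":1},{"tx":0,"ty":0,"tz":-15.6,"ax":0,"ay":0,"az":0,"fingers":1}]'; python3 -m crank '[{"tx":1,"ty":-0.6,"tz":0,"ax":0,"ay":0,"az":-1.5,"fingers":1},{"tx":3,"ty":-1.7,"tz":0,"ax":0,"ay":0,"az":-4.5,"fingers":1},{"tx":5,"ty":-2.8,"tz":0,"ax":0,"ay":0,"az":-7.5,"fingers":1},{"tx":7,"ty":-3.9,"tz":0,"ax":0,"ay":0,"az":-10.5,"fingers":1},{"tx":9,"ty":-5,"tz":0,"ax":0,"ay":0,"az":-13.5,"fingers":1},{"tx":11,"ty":-6.1,"tz":0,"ax":0,"ay":0,"az":-16.5,"fingers":1},{"tx":13,"ty":-7.2,"tz":0,"ax":0,"ay":0,"az":-19.5,"fingers":1},{"tx":15,"ty":-8.4,"tz":0,"ax":0,"ay":0,"az":-22.5,"fingers":1},{"tx":17,"ty":-9.5,"tz":0,"ax":0,"ay":0,"az":-26,"fingers":1},{"tx":18.6,"ty":-10.4,"tz":0,"ax":0,"ay":0,"az":-28.5,"fingers":1},{"tx":19.4,"ty":-10.9,"tz":0,"ax":0,"ay":0,"az":-29.5,"fingers":1},{"tx":19.4,"ty":-10.9,"tz":0,"ax":0,"ay":0,"az":-29.5,"fingers":1}]'
python3 - <<'E'
from h import *
print(delta([.514,.289,.275],29.4,29.4))
E
```

```text
time_s: 47.0
ee_pos: [0.5273, 0.0401, 0.2774]
tcp_rot: [0.002, 0.708, 0.706, 0.002]
wrist_force: [0.4, 0.7, -6.4]
grip_width: 0.0065
time_s: 48.0
ee_pos: [0.4172, 0.2357, 0.2763]
tcp_rot: [0.002, 0.503, 0.864, 0.001]
wrist_force: [0.2, 0.5, -6.5]
grip_width: 0.0062
(array([-0.13, 11.05,  0.18]), array([0.2, 0.1, 0.1]), 'q6', np.float64(-0.0))
```

```bash
python3 -m crank '[{"tx":0,"ty":1,"tz":0,"ax":0.2,"ay":0.1,"az":0.1,"fingers":1},{"tx":-0.1,"ty":2.5,"tz":0,"ax":0.2,"ay":0.1,"az":0.1,"fingers":1},{"tx":-0.1,"ty":4.5,"tz":0,"ax":0.2,"ay":0.1,"az":0.1,"fingers":1},{"tx":-0.1,"ty":6.5,"tz":0,"ax":0.2,"ay":0.1,"az":0.1,"fingers":1},{"tx":-0.1,"ty":8.5,"tz":0,"ax":0.2,"ay":0.1,"az":0.1,"fingers":1},{"tx":-0.1,"ty":10,"tz":0,"ax":0.2,"ay":0.1,"az":0.1,"fingers":1},{"tx":-0.1,"ty":11,"tz":0,"ax":0.2,"ay":0.1,"az":0.1,"fingers":1},{"tx":-0.1,"ty":11,"tz":0,"ax":0.2,"ay":0.1,"az":0.1,"fingers":1},{"tx":-0.1,"ty":11,"tz":0,"ax":0.2,"ay":0.1,"az":0.1,"fingers":1},{"tx":-0.1,"ty":11,"tz":0,"ax":0.2,"ay":0.1,"az":0.1,"fingers":1}]'
python3 - <<'E'
from h import *
print(delta([.5138,.289,.225],29.4,29.4))
E
```

```text
time_s: 48.83
ee_pos: [0.5132, 0.2884, 0.2763]
tcp_rot: [-0.0, 0.505, 0.863, -0.0]
wrist_force: [-0.2, -1.0, -5.9]
grip_width: 0.0066
(array([0.03, 0.09, 5.13]), array([-0., -0., -0.]), 'q6', np.float64(-0.0))
```

```bash
python3 -m crank '[{"tx":0,"ty":0.1,"tz":0.5,"ax":0,"ay":0,"az":0,"fingers":1},{"tx":0,"ty":0.1,"tz":1.5,"ax":0,"ay":0,"az":0,"fingers":1},{"tx":0,"ty":0.1,"tz":2.5,"ax":0,"ay":0,"az":0,"fingers":1},{"tx":0,"ty":0.1,"tz":3.5,"ax":0,"ay":0,"az":0,"fingers":1},{"tx":0,"ty":0.1,"tz":4.4,"ax":0,"ay":0,"az":0,"fingers":1},{"tx":0,"ty":0.1,"tz":5,"ax":0,"ay":0,"az":0,"fingers":1},{"tx":0,"ty":0.1,"tz":5,"ax":0,"ay":0,"az":0,"fingers":1},{"tx":0,"ty":0.1,"tz":5,"ax":0,"ay":0,"az":0,"fingers":1}]'; python3 -m crank '[{"tx":0,"ty":0,"tz":0.2,"ax":0,"ay":0,"az":0,"fingers":1},{"tx":0,"ty":0,"tz":0.3,"ax":0,"ay":0,"az":0,"fingers":1},{"tx":0,"ty":0,"tz":0.3,"ax":0,"ay":0,"az":0,"fingers":1}]'; python3 -m crank '[{"tx":0,"ty":0,"tz":0.2,"ax":0,"ay":0,"az":0,"fingers":1},{"tx":0,"ty":0,"tz":0.2,"ax":0,"ay":0,"az":0,"fingers":1},{"tx":0,"ty":0,"tz":0.2,"ax":0,"ay":0,"az":0,"fingers":1}]'
```

```text
time_s: 49.5
ee_pos: [0.514, 0.2888, 0.2261]
tcp_rot: [-0.0, 0.505, 0.863, -0.001]
wrist_force: [-0.5, 0.5, -5.8]
grip_width: 0.0062
time_s: 49.75
ee_pos: [0.514, 0.2889, 0.2232]
tcp_rot: [-0.0, 0.505, 0.863, -0.0]
wrist_force: [0.7, -1.1, -6.5]
grip_width: 0.0063
time_s: 50.0
ee_pos: [0.514, 0.2889, 0.2211]
tcp_rot: [-0.0, 0.505, 0.863, -0.0]
wrist_force: [0.5, 0.6, -6.5]
grip_width: 0.0063
```

```bash
python3 -m crank '[{"tx":0,"ty":0,"tz":0.2,"ax":0,"ay":0,"az":0,"fingers":1},{"tx":0,"ty":0,"tz":0.2,"ax":0,"ay":0,"az":0,"fingers":1},{"tx":0,"ty":0,"tz":0.2,"ax":0,"ay":0,"az":0,"fingers":1}]'; python3 -m crank '[{"tx":0,"ty":0,"tz":0.1,"ax":0,"ay":0,"az":0,"fingers":1},{"tx":0,"ty":0,"tz":0.1,"ax":0,"ay":0,"az":0,"fingers":1},{"tx":0,"ty":0,"tz":0.1,"ax":0,"ay":0,"az":0,"fingers":1}]'
python3 - <<'E'
from h import *
im=snapshot("side")[:,:,::-1]
cv2.imwrite("pics/s5.png",cv2.resize(im[30:230,200:400],(600,600),interpolation=2))
E
```

```text
time_s: 50.25
ee_pos: [0.5143, 0.289, 0.2201]
tcp_rot: [0.0, 0.505, 0.863, 0.0]
wrist_force: [-2.4, -1.4, 3.5]
grip_width: 0.0061
time_s: 50.5
ee_pos: [0.5144, 0.2891, 0.2201]
tcp_rot: [0.0, 0.505, 0.863, 0.001]
wrist_force: [-4.9, -2.5, 5.7]
grip_width: 0.0061
```

Contact came at TCP z 0.2201 against 0.2206 predicted, so the bar is on the prongs at its lowest point. I'll release it and withdraw.

```bash
python3 -m crank '[{"tx":0,"ty":0,"tz":0,"ax":0,"ay":0,"az":0,"fingers":0.8},{"tx":0,"ty":0,"tz":0,"ax":0,"ay":0,"az":0,"fingers":0.6},{"tx":0,"ty":0,"tz":0,"ax":0,"ay":0,"az":0,"fingers":0.4},{"tx":0,"ty":0,"tz":0,"ax":0,"ay":0,"az":0,"fingers":0.1},{"tx":0,"ty":0,"tz":0,"ax":0,"ay":0,"az":0,"fingers":0},{"tx":0,"ty":0,"tz":0,"ax":0,"ay":0,"az":0,"fingers":0},{"tx":0,"ty":0,"tz":0,"ax":0,"ay":0,"az":0,"fingers":0}]'; python3 -m crank '[{"tx":0,"ty":0,"tz":-1,"ax":0,"ay":0,"az":0,"fingers":0},{"tx":0,"ty":0,"tz":-2.5,"ax":0,"ay":0,"az":0,"fingers":0},{"tx":0,"ty":0,"tz":-4.5,"ax":0,"ay":0,"az":0,"fingers":0},{"tx":0,"ty":0,"tz":-7,"ax":0,"ay":0,"az":0,"fingers":0},{"tx":0,"ty":0,"tz":-10,"ax":0,"ay":0,"az":0,"fingers":0},{"tx":0,"ty":0,"tz":-13,"ax":0,"ay":0,"az":0,"fingers":0}]'
python3 - <<'E'
from h import *
print(delta([.35,.0,.40],0,0))
E
```

```text
time_s: 51.13
ee_pos: [0.5144, 0.289, 0.22]
tcp_rot: [0.0, 0.505, 0.863, 0.001]
wrist_force: [0.2, -0.3, -0.6]
grip_width: 0.044
time_s: 51.63
ee_pos: [0.514, 0.2888, 0.352]
tcp_rot: [0.0, 0.505, 0.863, 0.001]
wrist_force: [0.7, 1.4, -0.1]
grip_width: 0.0463
(array([-17.12, -28.46,  -4.83]), array([ 0.1, -0. , 29.4]), 'q6', np.float64(0.0))
```

Clear of everything. I'll retreat so the arm leaves the view, then make the final check.

```bash
python3 -m crank '[{"tx":-17,"ty":-28,"tz":-4.8,"ax":0,"ay":0,"az":29.4,"fingers":0},{"tx":-17,"ty":-28,"tz":-4.8,"ax":0,"ay":0,"az":29.4,"fingers":0},{"tx":-17,"ty":-28,"tz":-4.8,"ax":0,"ay":0,"az":29.4,"fingers":0},{"tx":-17,"ty":-28,"tz":-4.8,"ax":0,"ay":0,"az":29.4,"fingers":0},{"tx":-17,"ty":-28,"tz":-4.8,"ax":0,"ay":0,"az":29.4,"fingers":0},{"tx":-17,"ty":-28,"tz":-4.8,"ax":0,"ay":0,"az":29.4,"fingers":0},{"tx":-17,"ty":-28,"tz":-4.8,"ax":0,"ay":0,"az":29.4,"fingers":0},{"tx":-17,"ty":-28,"tz":-4.8,"ax":0,"ay":0,"az":29.4,"fingers":0},{"tx":-17,"ty":-28,"tz":-4.8,"ax":0,"ay":0,"az":29.4,"fingers":0},{"tx":-17,"ty":-28,"tz":-4.8,"ax":0,"ay":0,"az":29.4,"fingers":0},{"tx":-17,"ty":-28,"tz":-4.8,"ax":0,"ay":0,"az":29.4,"fingers":0},{"tx":-17,"ty":-28,"tz":-4.8,"ax":0,"ay":0,"az":29.4,"fingers":0}]'; python3 -m crank '[{"tx":0,"ty":0,"tz":0,"ax":0,"ay":0,"az":0,"fingers":0},{"tx":0,"ty":0,"tz":0,"ax":0,"ay":0,"az":0,"fingers":0},{"tx":0,"ty":0,"tz":0,"ax":0,"ay":0,"az":0,"fingers":0},{"tx":0,"ty":0,"tz":0,"ax":0,"ay":0,"az":0,"fingers":0},{"tx":0,"ty":0,"tz":0,"ax":0,"ay":0,"az":0,"fingers":0},{"tx":0,"ty":0,"tz":0,"ax":0,"ay":0,"az":0,"fingers":0},{"tx":0,"ty":0,"tz":0,"ax":0,"ay":0,"az":0,"fingers":0},{"tx":0,"ty":0,"tz":0,"ax":0,"ay":0,"az":0,"fingers":0},{"tx":0,"ty":0,"tz":0,"ax":0,"ay":0,"az":0,"fingers":0},{"tx":0,"ty":0,"tz":0,"ax":0,"ay":0,"az":0,"fingers":0},{"tx":0,"ty":0,"tz":0,"ax":0,"ay":0,"az":0,"fingers":0},{"tx":0,"ty":0,"tz":0,"ax":0,"ay":0,"az":0,"fingers":0}]'
python3 - <<'E'
from h import *
s=snapshot("side")[:,:,::-1];t=snapshot("top")[:,:,::-1]
a=cv2.resize(s[85:225,225:335],(470,600),interpolation=2);b=cv2.resize(t[150:270,185:305],(330,330),interpolation=2)
b2=cv2.resize(t[110:280,300:480],(330,270),interpolation=2)
cv2.imwrite("pics/end.png",np.hstack([a,np.vstack([b,b2])]))
ct,cs=calibration("top"),calibration("side")
# same-view change vs start, hanging region, between two later frames (stillness)
s2=snapshot("side")[:,:,::-1];print("motion",np.abs(s2[85:225,225:335].astype(int)-s[85:225,225:335]).mean())
E
```

```text
time_s: 52.63
ee_pos: [0.3538, 0.0041, 0.3996]
tcp_rot: [0.0, 0.707, 0.708, 0.001]
wrist_force: [1.7, 0.5, -0.5]
grip_width: 0.0469
time_s: 53.63
ee_pos: [0.3538, 0.0041, 0.3996]
tcp_rot: [0.0, 0.707, 0.708, 0.001]
wrist_force: [-1.1, 0.2, -0.1]
grip_width: 0.0461
motion 2.8703896103896103
```

View pics/end.png

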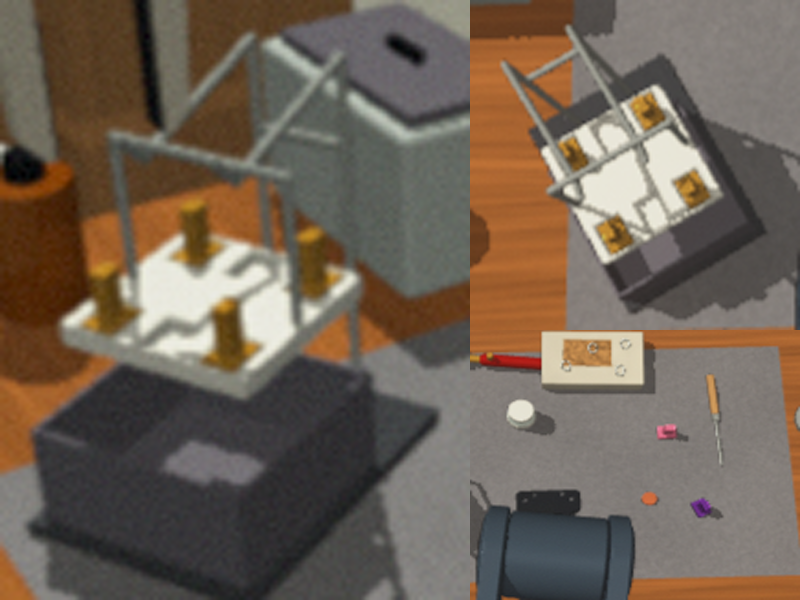

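The carrier hangs upright on both prongs with the four castings flush. The jar, disc, pick and decoys look undisturbed. I'll let it settle for another second, compare the frame noise and hand in.

```bash
python3 -m crank '[{"tx":0,"ty":0,"tz":0,"ax":0,"ay":0,"az":0,"fingers":0},{"tx":0,"ty":0,"tz":0,"ax":0,"ay":0,"az":0,"fingers":0},{"tx":0,"ty":0,"tz":0,"ax":0,"ay":0,"az":0,"fingers":0},{"tx":0,"ty":0,"tz":0,"ax":0,"ay":0,"az":0,"fingers":0},{"tx":0,"ty":0,"tz":0,"ax":0,"ay":0,"az":0,"fingers":0},{"tx":0,"ty":0,"tz":0,"ax":0,"ay":0,"az":0,"fingers":0},{"tx":0,"ty":0,"tz":0,"ax":0,"ay":0,"az":0,"fingers":0},{"tx":0,"ty":0,"tz":0,"ax":0,"ay":0,"az":0,"fingers":0},{"tx":0,"ty":0,"tz":0,"ax":0,"ay":0,"az":0,"fingers":0},{"tx":0,"ty":0,"tz":0,"ax":0,"ay":0,"az":0,"fingers":0},{"tx":0,"ty":0,"tz":0,"ax":0,"ay":0,"az":0,"fingers":0},{"tx":0,"ty":0,"tz":0,"ax":0,"ay":0,"az":0,"fingers":0}]' >/dev/null
python3 - <<'E'
from h import *
a=snapshot("side").astype(int)
for _ in range(5): b=snapshot("side").astype(int)
d=np.abs(a-b);print("carrier",d[85:180,225:335].mean(),"static",d[200:330,420:600].mean())
print(hand_in())
E
```

```text
carrier 7.526794258373206 static 2.6445584045584045
the job is handed in; nothing more can be done
None
```

I took the carrier off the hook, loaded it on the bench and hung it back on both prongs. However, my last check suggests it may still have been swaying slightly when I handed in, at about 55 s of the 210 s.

- **Loading:** Only four castings were present. I pressed each one, tab up, into a corner recess with about 24–30 N until it stopped at the expected height. From above, all four sat square and flush. The pink and purple lookalikes were left alone.
- **Hanging:** I set the bail down at the measured seat. Contact came within 0.5 mm of the predicted height, and I released it with almost no side force. The last picture, about 2 s after release, showed the carrier level on both prongs with the castings still flush. The jar, disc, pick and decoys looked undisturbed; the tweezers were not in that picture.
- **Check that disagreed:** Frames about 0.25 s apart, compared just before hand-in, differed more around the carrier (7.5 grey levels) than over a still patch of bench (2.6). An earlier comparison gave 2.9, which is about noise level. The hand-in was in the same script as this last comparison, so I didn't wait for it to settle.
- **Earlier miss:** My first grasp of the bail closed on nothing, because the fingertips sit about 2 cm short of the reported tool point. I corrected for this in every later grasp, and nothing was disturbed.

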